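Set the sunk control of a bench supply with its key

TASK

Take the red-handled key out of its wooden stand, put its blade through the ringed opening in the clear guard of the bench supply into the slot of the sunk orange setting knob, and gently turn the knob clockwise (seen from above) all the way to its end stop. Feel for the slot with a light touch and do not force the key. Then draw the key out and put it back fully home in the stand, leaving everything else where it is.

Things in the scene. Friction and masses are not known exactly. Their poses are not given: they have to be found in the camera images.
- key_handle (a point): Centre of the key's upright red handle (36 wide along its x, 12 thick along its y, 44 tall; grip it across the 12 mm). The key is loose, 55 to 115 g, and stands in the stand with z up. Under the handle is a black collar, 25 dia, 6 high, its underside 28 below this centre; then a steel shaft, 13 dia. The shaft ends in a flat blade; the blade's end is 103 below this centre.
- key_tip (a point): Middle of the end of the key's blade, 103 mm straight below the handle's centre, same axes. The blade is the lowest 11 mm of the key, 13 wide along x (in line with the handle's wide side) and 3.5 thick along y.
- guard_hole (a point): Centre of the round opening (17 dia, yellow ring) at the upper face of the clear guard plate, 5 thick. The plate lies on the fixed white bench supply and this point is 105 above the table. z up, x and y along the supply's sides. The sunk knob is centred directly below; its top is 30 to 46 below this point (varies, not measured). Pushing the key against the guard with over 30 N is too hard.
- unit: The fixed white bench supply, 200 (x) x 250 (y) x 100 tall, guard on its top. Origin at the centre of its underside. The sunk knob below the opening has two orange cheeks, 24 long, with a slot between, 5.5 wide, 8 deep, open at both ends. The slot starts within 0.45 rad, either way, of this body's x axis (not measured).
- setting (a joint): Angle of the sunk knob, rad: 0 fully anticlockwise, growing clockwise seen from above, hard end stop at 1.2; starts at 0.75 to 0.95 and stays where left. Turning takes about 0.05 N m. The blade drops into the slot lined up within about 0.1 rad; until then it stands on the cheeks, and pressing 2 to 5 N does not turn the knob. Over 40 N on the knob (about 0.15 N m of twist) is too hard.
- stand_hole (a point): Centre of the mouth of the stand's round hole (17 dia, chamfered, straight through) at the top of the fixed wooden block (70 x 70 x 80 tall). With the key home its collar rests on the block, so the handle's centre is 28 above this point.
- jar: White jar, 72 dia, 110 tall; loose bystander, to be left alone. Origin at the centre of its underside.
- servo: Small black motor, 54 x 20 x 41; loose bystander, to be left alone. Origin at the centre of its underside.
- breadboard: White plug-in board, 165 x 55 x 9; loose bystander, to be left alone. Origin at the centre of its underside.
- battery_holder: Black tray with two blue cells, 78 x 42 x 20; loose bystander, to be left alone. Origin at the centre of its underside.
- screwdriver: Yellow screwdriver lying flat, about 200 long; loose bystander, to be left alone. Origin at the centre of its underside.
- meter: Orange hand meter lying flat, 150 x 75 x 37; loose bystander, to be left alone. Origin at the centre of its underside.
There are look-alikes about, which are no part of the job. Of the things that look like the part that bears stand_hole, take the one that is farthest to the robot's left at the start.

How it is judged:
On the way, in this order (a step that is already met when the one before it is completed fails the run):
1. the key's blade is through the guard opening, down at the sunk knob (horizontal distance between key_tip and guard_hole below 0.006 m and angle between key_tip's own z axis and vertical below 0.15 rad and z of key_tip in the frame of guard_hole below -0.03 m and value of joint setting below 1.12 rad), for 0.1 s.
2. with the key still in it, the knob is at its clockwise end stop (horizontal distance between key_tip and guard_hole below 0.006 m and angle between key_tip's own z axis and vertical below 0.15 rad and z of key_tip in the frame of guard_hole below -0.03 m and value of joint setting above 1.12 rad), for 0.1 s.
At the end, for the whole second after the job is handed in: The knob rests within 0.08 rad of its clockwise stop (joint above 1.12), and the key stands at rest and released in its stand, upright within 0.1 rad, centred within 7 mm, its collar within 3 mm of the block (value of joint setting above 1.12 rad and horizontal distance between key_handle and stand_hole below 0.007 m and z of key_handle in the frame of stand_hole between 0.025 and 0.031 m and angle between key_handle's own z axis and vertical below 0.1 rad and linear speed of key below 0.02 m/s); the robot touches nothing.
It fails at once if the key is pushed or twisted against the sunk knob with more than 40 N (contact force between key and carrier above 40 N).
It fails at once if the key is pushed against the guard or the supply with more than 30 N (contact force between key and unit above 30 N).
It fails at once if a bystander is moved by more than 15 mm (distance of any of jar, servo, breadboard, battery_holder, screwdriver, meter from where it was at the start of the episode above 0.015 m).
It also fails if it takes over 72 s, if anything falls off the work surface, if the arm or the gripper's body presses on something with over 40 N, if the wrist force passes 120 N, or if a joint passes its speed limit or range.

ROBOT

A 7-joint arm with a two-finger parallel gripper is mounted at the origin on the work surface. World frame = base frame: x ahead of the robot, y to its left, z up, the work surface at z = 0. Lengths are in m, angles in rad, forces in N, time in s.
With the tool pointing down it reaches from about 0.35 to 0.9 m from the base axis. Payload 7.2 kg.
Tool frame: the origin (TCP) lies on the centre line of the jaws, within the pads' length; the fingertips stand 8 mm ahead of it and the grasp point (between the pads) lies 11 mm behind it; z points along the fingers, y is the direction in which the jaws open and shut (so a half turn about z gives the same grasp; the last joint's range is limited). The gripper opens to 88 mm and grips with 3 to 60 N. Pads are 20 mm wide; open, the fingers measure 115 mm over their backs; the gripper's body (75 mm by 178 mm) begins 61 mm behind the grasp point.
Start: joints at [1.052, 0.411, -0.013, 1.596, 0.006, 1.134, -0.082], TCP at [0.272, -0.563, 0.196] pointing down, gripper open.
Joint ranges: [-2.95, 2.95], [-0.29, 1.99], [-1.47, 1.44], [0.14, 2.54], [-1.03, 4.17], [0.13, 1.85], [-2.86, 2.86]. Speed limits (rad/s): [2.39, 2.39, 3.01, 3.01, 3.14, 3.14, 3.14].

INTERFACE

Orientations are given as a unit quaternion [x, y, z, w].
In Python, from bench import manip, eyes gives the robot as it stands. The module is installed in compiled form; this text tells all that it offers.
- The arm moves only by the shell command python3 -m creep 'ROWS' [FORCE]. ROWS is JSON, a list of rows, each a list of 5 numbers: the closure, from 0 (fully open) to 1 (shut), then the shift along the tool's x, y, z in m, then the turn about the tool's z in rad. In form: [[jaw, x, y, z, yaw], ...]. A call has 1 to 20 rows; each row shifts and turns the pose as measured when the row begins, along the tool's axes as they then stand; what a row does not reach is not made up. A row lasts 1/12 s, in which the tool goes at most 41.7 mm and 7.16 degrees, less where a joint would pass 70% of its speed; a pose out of reach is approached as far as the arm can. A call is refused whole if a number of a shift passes 0.0417 or a number of a turn 0.125, either way. A call with a gripper value outside its range is refused whole. The fingers move at their own pace and stop on an object; FORCE is the grip in N (left out, the last holds). Time passes only in rows, so rows that do not move let the fingers close. It gives the time, the measured TCP pose, the force and the opening at its end, in the units of the state.
- manip.get_obs(): the state, without advancing time (a new reading comes with each control period).
- eyes.capture(name): name is "scene" or "top" or "wrist"; returns a dict with "image" (480x640x3 uint8, red, green, blue), "camera_matrix" (3x3 intrinsics, pixels), "R" (3x3) and "t" (3): a world point X has camera coordinates R X + t; the wrist camera has in their place "mount" (4x4, takes a point from camera to tool coordinates, whose origin is the TCP and whose axes are the flange's). Camera axes: x right, y down, z forward; pixel columns grow to the right and rows downward; lengths in m; the calibration is good to about 2 mm. A picture is of the moment at which its call begins: read the wrist's pose just before it. There is no depth.
- manip.sign_off(): hands the job in, once; it reports no verdict.
The state is a dict: "t": time; "joint_positions": joint angles; "qd": joint speeds; "joint_torque": joint torques, N m; "ee_pos": TCP position; "tool_rot": TCP orientation; "wrist_force": force on the tool from outside, world axes, zero at the start; "torque": the same for the moment, N m; "gripper_width": finger opening in m.
Only numpy, scipy, OpenCV 4.12 (cv2) and the standard library are available. Lean on these libraries where they do the work, as an engineer would, in place of code of your own. Each camera call takes 0.05 s, during which the arm holds its last target.

## Working session

There is one attempt and no reset: what is moved stays moved. The work goes in short steps, Python scripts to look and compute and a shell command to move; the robot and the scene stay as the last step left them, time stands still between calls to the robot, and variables do not carry over. Pictures are saved under pics/ and viewed, and the job is handed in when it is done.

```bash
mkdir -p pics; python3 - <<'E'
from bench import manip, eyes
import cv2,pickle
o=manip.get_obs();print(o)
for n in ["scene","top","wrist"]:
    c=eyes.capture(n);cv2.imwrite(f"pics/{n}0.png",c["image"][:,:,::-1]);pickle.dump(c,open(f"{n}0.pkl","wb"))
    print(n,{k:v for k,v in c.items() if k!="image"})
E
```

```text
{'t': 0.0, 'joint_positions': array([ 1.05179595,  0.41188844, -0.01273192,  1.59703402,  0.00564537,
        1.13431703, -0.08220599]), 'qd': array([ 3.65724753e-04,  1.28820158e-04, -7.15980381e-05,  4.18408873e-04,
       -1.17581387e-03,  3.41700184e-04,  4.08832388e-04]), 'joint_torque': array([ 4.27467294e-04, -5.87941182e+01,  6.42230585e-01, -2.91072589e+01,
       -5.35485498e-02,  1.82750338e-02,  1.65677825e-04]), 'ee_pos': array([ 0.27201911, -0.56208709,  0.19562028]), 'tool_rot': array([ 9.74698164e-01,  2.23523689e-01, -2.51176812e-04, -7.65381188e-04]), 'wrist_force': array([-0.19060773, -0.18921497, -0.91424568]), 'torque': array([-0.00765043,  0.0027477 ,  0.009226  ]), 'gripper_width': 0.08788047679274255}
scene {'camera_matrix': array([[565.54275102,   0.        , 318.52438907],
       [  0.        , 565.54275102, 251.59841598],
       [  0.        ,   0.        ,   1.        ]]), 'R': array([[-0.6651394 ,  0.74653559,  0.01655876],
       [ 0.44923171,  0.41776779, -0.78972207],
       [-0.59647334, -0.51783654, -0.61324128]]), 't': array([ 0.40290621, -0.1150349
[... 228 characters left out ...]
0625, -0.01165858],
       [-0.97999902,  0.02313433, -0.19765306],
       [ 0.19786471,  0.00722563, -0.98020271]]), 't': array([-0.05969325,  0.52828706,  1.33114037])}
wrist {'camera_matrix': array([[379.00923862,   0.        , 319.56898244],
       [  0.        , 379.00923862, 252.01902811],
       [  0.        ,   0.        ,   1.        ]]), 'mount': array([[ 2.41544406e-04, -9.64708385e-01, -2.63320476e-01,
         7.01051553e-02],
       [ 9.99999817e-01,  3.79296043e-04, -4.72297915e-04,
         8.91771489e-04],
       [ 5.55506174e-04, -2.63320313e-01,  9.64708300e-01,
        -1.87324881e-01],
       [ 0.00000000e+00,  0.00000000e+00,  0.00000000e+00,
         1.00000000e+00]])}
```

View pics/scene0.png

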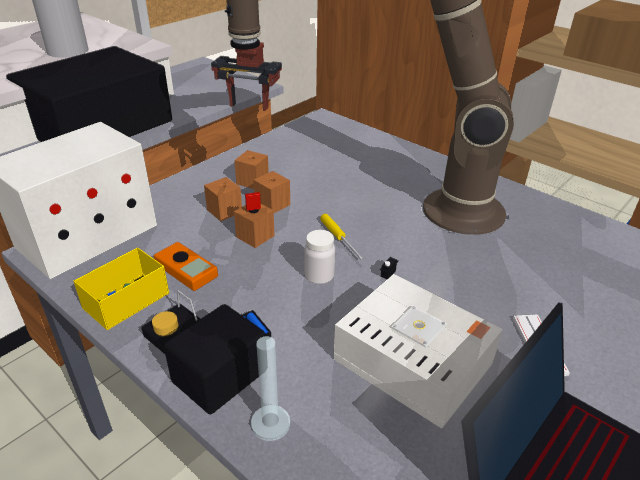

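View pics/top0.png

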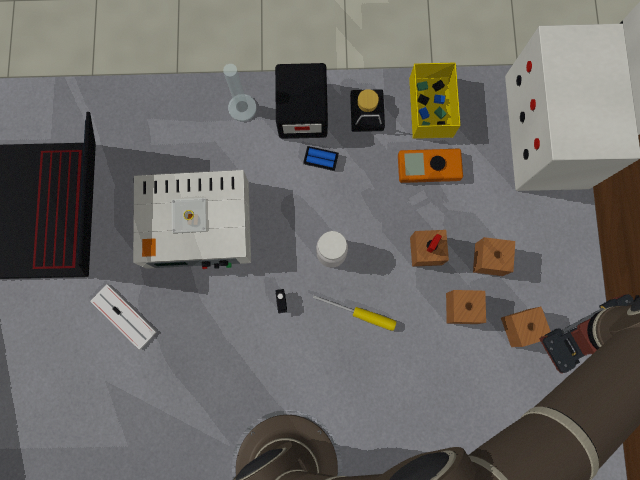

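View pics/wrist0.png

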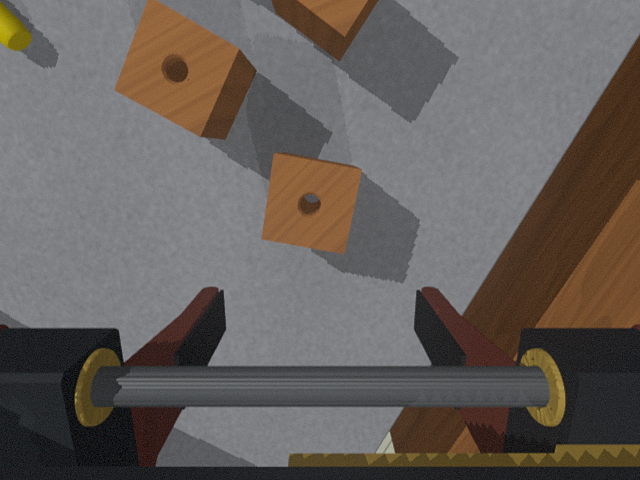

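Four wooden blocks are visible in the top view, at (430,248), (495,257), (466,307) and (526,327). Image left is the robot's left (+y), so the one at (430,248), which holds the key, fits "farthest left". I'll confirm it with crops.

```bash
python3 - <<'E'
import cv2,numpy as np
t=cv2.imread("pics/top0.png");s=cv2.imread("pics/scene0.png")
a=cv2.resize(t[205:285,390:490],(400*1,320),interpolation=cv2.INTER_CUBIC)
b=cv2.resize(t[175:255,145:245],(400,320),interpolation=cv2.INTER_CUBIC)
c=cv2.resize(s[175:255,205:305],(400,320),interpolation=cv2.INTER_CUBIC)[:280]
d=cv2.resize(s[285:365,370:470],(400,320),interpolation=cv2.INTER_CUBIC)[:280]
cv2.imwrite("pics/crop0.png",np.vstack([np.hstack([a,b]),np.hstack([c,d])]))
E
```

```text
(no output)
```

View pics/crop0.png

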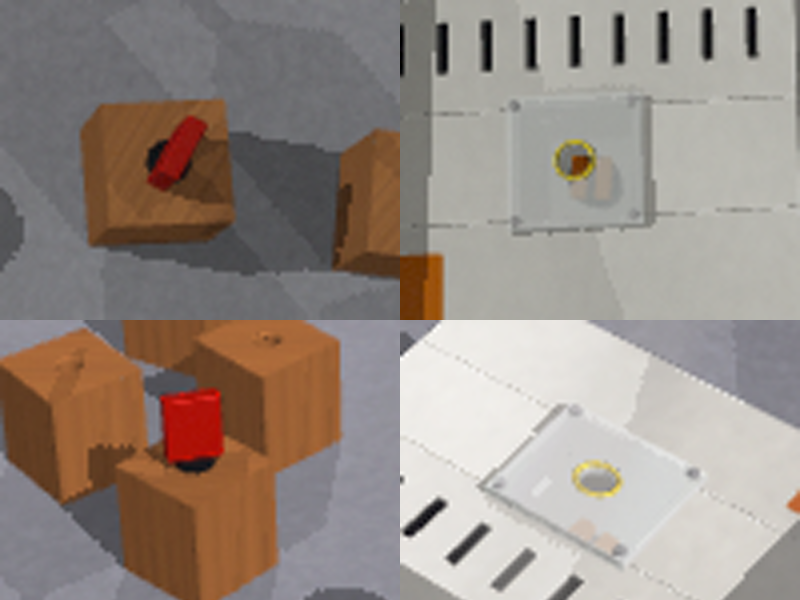

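The crops show the red key standing in the leftmost block. Its handle is around (434,243) in top and (253,201) in scene. The yellow ring is at about (188.5,215) in top and (419,325) in scene. Now the positions.

```bash
cat > h.py <<'E'
import numpy as np,pickle,cv2
from scipy.spatial.transform import Rotation as Rn
def cam(c,o=None):
    K=c["camera_matrix"]
    if "R" in c: R=c["R"];C=-R.T@c["t"];return K,R.T,C
    M=c["mount"];Q=Rn.from_quat(o["tool_rot"]).as_matrix()
    return K,Q@M[:3,:3],Q@M[:3,3]+o["ee_pos"]
def onz(c,uv,z,o=None):
    K,Rc,C=cam(c,o);d=Rc@np.linalg.solve(K,[uv[0],uv[1],1]);return C+d*(z-C[2])/d[2]
def proj(c,X,o=None):
    K,Rc,C=cam(c,o);p=K@(Rc.T@(np.asarray(X)-C));return p[:2]/p[2]
def togo(o,tgt,yaw=None):
    Q=Rn.from_quat(o["tool_rot"]).as_matrix();return Q.T@(np.asarray(tgt)-o["ee_pos"])
E
python3 - <<'E'
from h import *
T=pickle.load(open("top0.pkl","rb"));S=pickle.load(open("scene0.pkl","rb"))
print("ring",onz(T,(188.5,215),.105),onz(S,(419.2,324.75),.105))
print("handle",onz(T,(434.5,243.2),.120),onz(S,(253,201.5),.108))
a,b=onz(T,(390+158/4,205+183/4),.125),onz(T,(390+197/4,205+123/4),.125)
print("dir",b-a, np.arctan2(*(b-a)[1::-1]))
for uv in [(430,248)]: print("block",onz(T,uv,.08))
# unit edge dir
for uv in [(136,174),(243,170),(248,262),(140,265)]: print("unit",onz(T,uv,.1))
o={"tool_rot":[9.74698164e-01,2.23523689e-01,-2.5e-4,-7.6e-4],"ee_pos":[.272,-.562,.1956]}
print(Rn.from_quat(o["tool_rot"]).as_matrix())
E
```

```text
ring [0.55564096 0.20642318 0.105     ] [0.555455   0.20857453 0.105     ]
handle [ 0.47641653 -0.33444492  0.12      ] [ 0.47921162 -0.33176177  0.108     ]
dir [ 0.03247103 -0.02308167  0.        ] -0.6179634655516801
block [ 0.47268298 -0.33158055  0.08      ]
unit [0.65534051 0.32913872 0.1       ]
unit [0.65876354 0.08546917 0.1       ]
unit [0.44743473 0.07401694 0.1       ]
unit [0.44622994 0.31247983 0.1       ]
[[ 9.00074195e-01  4.35735883e-01 -8.27105097e-04]
 [ 4.35736643e-01 -9.00073165e-01  1.36977938e-03]
 [-1.47593076e-04 -1.59330307e-03 -9.99998720e-01]]
```

```bash
python3 -m creep '[[0,0,0,0,0.12],[0,0,0,0,0.12],[0,0,0,0,0.12],[0,0,0,0,0.12],[0,0,0,0,0.12],[0,0,0,0,0.12],[0,0,0,0,0.12],[0,0,0,0,0.12],[0,0.004,-0.034,0,0.11],[0,0.004,-0.034,0,0],[0,0.004,-0.034,0,0],[0,0.004,-0.034,0,0],[0,0.004,-0.034,0,0],[0,0.004,-0.034,0,0],[0,0.004,-0.034,0,0],[0,0.004,-0.034,0,0],[0,0.003,-0.034,0,0],[0,0,0,0,0],[0,0,0,0,0]]'
python3 - <<'E'
from bench import manip, eyes
from h import *
o=manip.get_obs();c=eyes.capture("wrist");cv2.imwrite("pics/w1.png",c["image"][:,:,::-1]);pickle.dump((o,c),open("w1.pkl","wb"))
Q=Rn.from_quat(o["tool_rot"]).as_matrix();print(o["t"],o["ee_pos"],np.arctan2(Q[1,0],Q[0,0]),o["joint_positions"].round(2))
E
```

```text
t: 1.73
ee_pos: [0.4908, -0.3291, 0.1889]
tool_rot: [0.944, -0.331, -0.006, -0.003]
wrist_force: [-0.1, -1.1, -0.5]
gripper_width: 0.0876
1.7333 [ 0.49079221 -0.3291387   0.18886836] -0.674137619027345 [ 0.43  0.37  0.11  1.69 -0.05  1.1  -1.69]
```

View pics/w1.png

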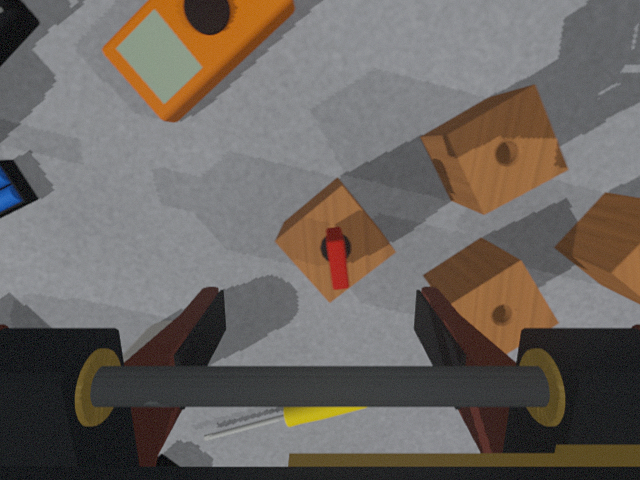

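The wrist view shows the handle with its bright top face from about (335,241) to (340,289), sitting in the block. The last joint would come near its limit at the knob, so I'll measure now and flip the tool half a turn before grasping.

```bash
python3 - <<'E'
from h import *
o,c=pickle.load(open("w1.pkl","rb"))
im=c["image"].astype(int)
m=((im[...,0]>1.0*140)&(im[...,1]<60)&(im[...,2]<60)).astype(np.uint8)
m2=im[200:310,300:370]
print([tuple(im[r,335]) for r in range(228,292,5)])
m=(im[...,0]>195)&(im[...,1]<60);m[:, :300]=0;m[:,380:]=0
cn=max(cv2.findContours(m.astype(np.uint8),0,2)[0],key=cv2.contourArea)
r=cv2.minAreaRect(cn);print(r,cv2.contourArea(cn))
P=np.array([onz(c,p,.130,o) for p in cv2.boxPoints(r)]);print(P.mean(0));
for i in range(4):
    d=P[(i+1)%4]-P[i];print(np.linalg.norm(d),np.arctan2(d[1],d[0]))
crop=cv2.resize(c["image"][160:310,260:410,::-1],(600,600),interpolation=cv2.INTER_CUBIC);cv2.imwrite("pics/w1c.png",crop)
E
```

```text
[(np.int64(94), np.int64(34), np.int64(33)), (np.int64(99), np.int64(35), np.int64(26)), (np.int64(92), np.int64(28), np.int64(23)), (np.int64(165), np.int64(37), np.int64(30)), (np.int64(166), np.int64(34), np.int64(33)), (np.int64(167), np.int64(42), np.int64(41)), (np.int64(168), np.int64(43), np.int64(33)), (np.int64(166), np.int64(42), np.int64(41)), (np.int64(168), np.int64(43), np.int64(42)), (np.int64(171), np.int64(52), np.int64(42)), (np.int64(168), np.int64(45), np.int64(38)), (np.int64(166), np.int64(36), np.int64(33)), (np.int64(165), np.int64(42), np.int64(30))]Traceback (most recent call last):
  File "<stdin>", line 8, in <module>
ValueError: max() iterable argument is empty
```

```bash
cat >> h.py <<'E'
def keytop(o,c,z=.130,lo=135):
    im=c["image"].astype(int)
    m=(im[...,0]>lo)&(im[...,1]<70)&(im[...,2]<70)
    cn=max(cv2.findContours(m.astype(np.uint8),0,1)[0],key=cv2.contourArea)
    r=cv2.minAreaRect(cn)
    P=np.array([onz(c,p,z,o) for p in cv2.boxPoints(r)]);L=[]
    for i in (0,1):
        d=P[(i+1)%4]-P[i];L.append((round(float(np.linalg.norm(d)),4),np.arctan2(d[1],d[0]).round(3)))
    print("keytop px",r,"world",P.mean(0).round(4),L)
    return P.mean(0),max(L)[1]
def st(o):
    Q=Rn.from_quat(o["tool_rot"]).as_matrix();print("t",round(o["t"],2),"tcp",o["ee_pos"].round(4),"yaw",np.arctan2(Q[1,0],Q[0,0]).round(3),"z",Q[:,2].round(4),"q",o["joint_positions"].round(2),"F",o["wrist_force"].round(1),"w",round(o["gripper_width"],4));return Q
E
python3 - <<'E'
from h import *
o,c=pickle.load(open("w1.pkl","rb"));st(o)
p,a=keytop(o,c)
K,R,C=cam(c,o);print(C)
cv2.imwrite("pics/w1c.png",cv2.resize(c["image"][160:310,260:410,::-1],(600,600),interpolation=cv2.INTER_CUBIC))
E
```

```text
t 1.73 tcp [ 0.4908 -0.3291  0.1889] yaw -0.674 z [-0.0092  0.0088 -0.9999] q [ 0.43  0.37  0.11  1.69 -0.05  1.1  -1.69] F [-0.1 -1.1 -0.5] w 0.0876
keytop px ((337.6835632324219, 264.67950439453125), (47.92015075683594, 16.66396141052246), 82.23483276367188) world [ 0.4777 -0.3368  0.13  ] [(0.0111, np.float64(-2.105)), (0.0342, np.float64(2.616))]
[ 0.54752117 -0.37673585  0.37527132]
```

View pics/w1c.png

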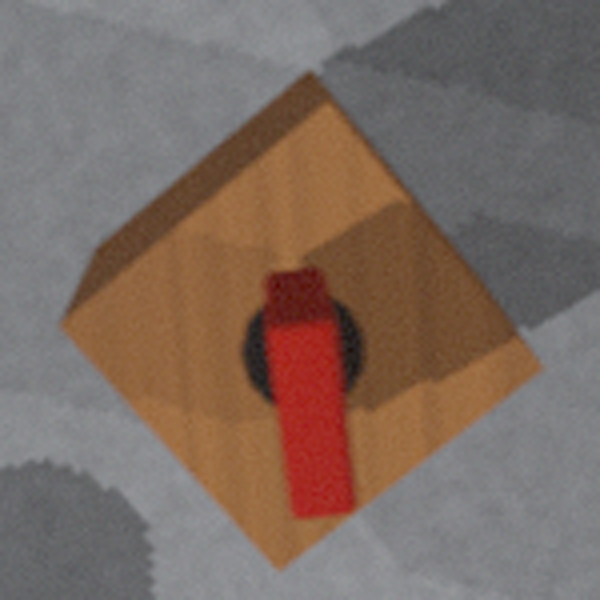

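```bash
python3 -m creep '[[0,-0.005,0.014,0,-0.12],[0,0,0,0,-0.12],[0,0,0,0,-0.12],[0,0,0,0,-0.12],[0,0,0,0,-0.12],[0,0,0,0,-0.12],[0,0,0,0,-0.12],[0,0,0,0,-0.12],[0,0,0,0,-0.12],[0,0,0,0,-0.12],[0,0,0,0,-0.12],[0,0,0,0,-0.12],[0,0,0,0,-0.12]]'
python3 -m creep '[[0,0,0,0,-0.12],[0,0,0,0,-0.12],[0,0,0,0,-0.12],[0,0,0,0,-0.12],[0,0,0,0,-0.12],[0,0,0,0,-0.12],[0,0,0,0,-0.12],[0,0,0,0,-0.12],[0,0,0,0,-0.12],[0,0,0,0,-0.12],[0,0,0,0,-0.12],[0,0,0,0,-0.12],[0,0,0,0,-0.12],[0,0,0,0,0],[0,0,0,0,0]]'
python3 - <<'E'
from bench import manip, eyes
from h import *
o=manip.get_obs();c=eyes.capture("wrist");cv2.imwrite("pics/w2.png",c["image"][:,:,::-1]);pickle.dump((o,c),open("w2.pkl","wb"))
Q=st(o);p,a=keytop(o,c);print(Q.T@(p-o["ee_pos"]))
E
```

```text
t: 2.87
ee_pos: [0.4618, -0.3531, 0.187]
tool_rot: [0.894, 0.449, -0.006, -0.007]
wrist_force: [0.2, 0.1, 0.1]
gripper_width: 0.0877
t: 4.12
ee_pos: [0.4388, -0.3755, 0.1843]
tool_rot: [0.298, 0.954, -0.003, -0.014]
wrist_force: [-0.5, 0.0, 0.1]
gripper_width: 0.0879
t 4.12 tcp [ 0.4388 -0.3755  0.1843] yaw 2.536 z [-0.0286  0.0028 -0.9996] q [ 0.98  0.4  -0.49  1.68  0.22  1.13  1.39] F [-0.5  0.   0.1] w 0.0879
keytop px ((402.5, 275.0), (14.999998092651367, 49.99999237060547), 0.0) world [ 0.4759 -0.3369  0.13  ] [(0.035, np.float64(2.583)), (0.0098, np.float64(0.969))]
[-0.00981842  0.05361053  0.05330437]
```

View pics/w2.png

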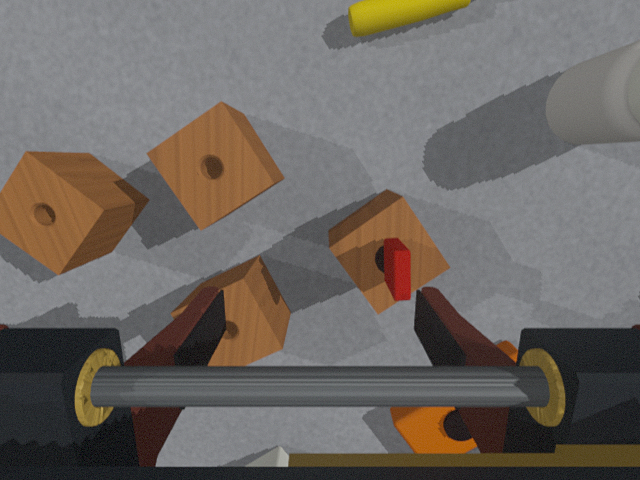

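The flip drifted the TCP, but the handle at about (398,270) is still in view. Next I'll centre over it.

```bash
python3 -m creep '[[0,-0.002,0.011,0,-0.01],[0,-0.002,0.011,0,-0.01],[0,-0.002,0.011,0,-0.01],[0,-0.002,0.011,0,-0.01],[0,-0.002,0.010,0,-0.01],[0,0,0,0,0],[0,0,0,0,0]]'
python3 - <<'E'
from bench import manip, eyes
from h import *
o=manip.get_obs();c=eyes.capture("wrist");cv2.imwrite("pics/w3.png",c["image"][:,:,::-1]);pickle.dump((o,c),open("w3.pkl","wb"))
Q=st(o);p,a=keytop(o,c);print(Q.T@(p-o["ee_pos"]))
p,a=keytop(o,c,lo=150)
cv2.imwrite("pics/w3c.png",cv2.resize(c["image"][200:350,240:440,::-1],(800,600),interpolation=cv2.INTER_CUBIC))
E
```

```text
t: 4.75
ee_pos: [0.4821, -0.3304, 0.1831]
tool_rot: [0.276, 0.961, -0.002, -0.014]
wrist_force: [0.1, 0.3, 0.1]
gripper_width: 0.0878
t 4.75 tcp [ 0.4821 -0.3304  0.1831] yaw 2.583 z [-0.0284  0.0031 -0.9996] q [ 0.89  0.42 -0.51  1.66  0.23  1.14  1.33] F [0.1 0.3 0.1] w 0.0878
keytop px ((311.5204772949219, 259.15557861328125), (53.81747817993164, 16.648122787475586), 88.21009063720703) world [ 0.4758 -0.3356  0.13  ] [(0.0108, np.float64(1.047)), (0.0367, np.float64(-0.528))]
[ 0.00123235 -0.00713241  0.05327425]
keytop px ((311.5, 260.5), (49.0, 15.0), 90.0) world [ 0.4765 -0.3361  0.13  ] [(0.0098, np.float64(1.016)), (0.0335, np.float64(-0.558))]
```

View pics/w3c.png

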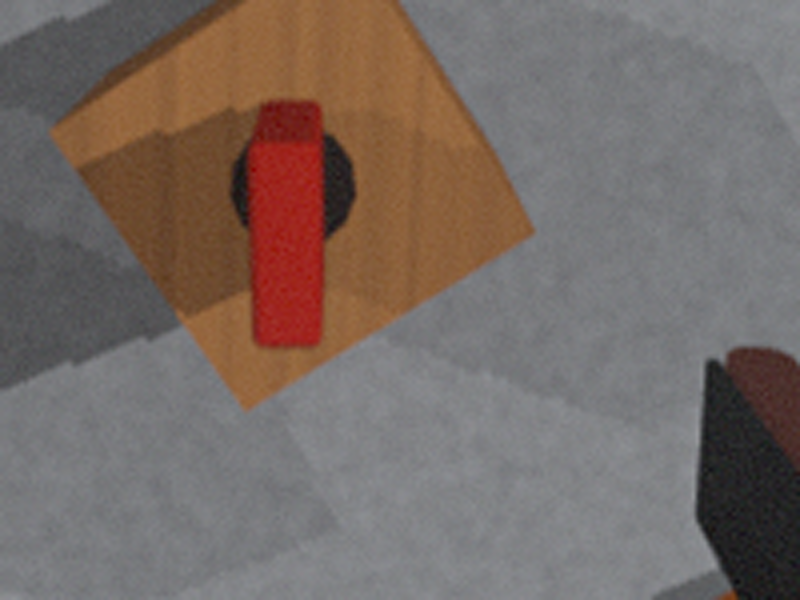

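```bash
python3 -m creep '[[0,0,-0.003,0,0],[0,0,-0.003,0,0],[0,0,0,0.01,0],[0,0,0,0.01,0],[0,0,0,0.01,0],[0,0,0,0.01,0],[0,0,0,0.01,0],[0,0,0,0.01,0],[0,0,0,0,0],[0,0,0,0,0]]'
python3 - <<'E'
from bench import manip, eyes
from h import *
o=manip.get_obs();c=eyes.capture("wrist");cv2.imwrite("pics/w4.png",c["image"][:,:,::-1]);pickle.dump((o,c),open("w4.pkl","wb"))
Q=st(o);p,a=keytop(o,c);print(Q.T@(p-o["ee_pos"]))
E
```

```text
t: 5.63
ee_pos: [0.4733, -0.3377, 0.1145]
tool_rot: [0.278, 0.961, -0.002, -0.016]
wrist_force: [1.0, 0.2, 0.4]
gripper_width: 0.0881
t 5.63 tcp [ 0.4733 -0.3377  0.1145] yaw 2.578 z [-0.032   0.0044 -0.9995] q [ 0.89  0.49 -0.49  1.74  0.27  1.01  1.3 ] F [1.  0.2 0.4] w 0.0881
keytop px ((327.8544006347656, 290.0060729980469), (43.21249771118164, 22.02255630493164), 87.61405944824219) world [ 0.4701 -0.3327  0.13  ] [(0.0105, np.float64(1.056)), (0.022, np.float64(-0.511))]
[ 0.00577686  0.00226166 -0.01533579]
```

View pics/w4.png

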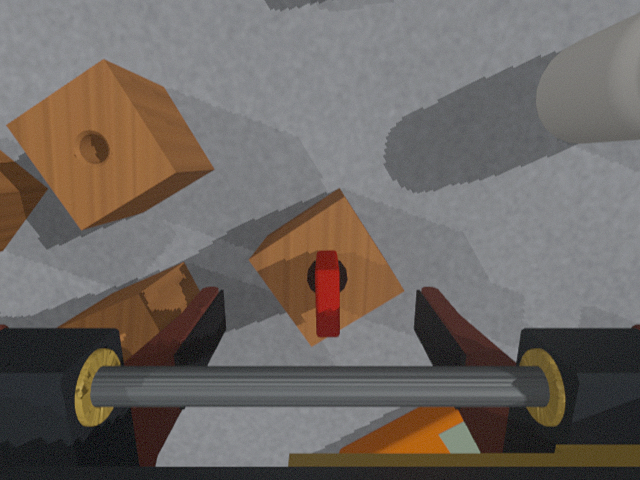

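```bash
python3 - <<'E'
from h import *
o,c=pickle.load(open("w4.pkl","rb"));Q=st(o)
for uv in [(328,303),(328,268),(328,337)]:
    p=onz(c,uv,.13,o);print(p,Q.T@(p-o["ee_pos"]))
# collar centre estimate z=.086
p=onz(c,(327,276),.086,o);print(p,Q.T@(p-o["ee_pos"]))
cv2.imwrite("pics/w4c.png",cv2.resize(c["image"][230:350,240:400,::-1],(800,600),interpolation=cv2.INTER_CUBIC))
E
```

```text
t 5.63 tcp [ 0.4733 -0.3377  0.1145] yaw 2.578 z [-0.032   0.0044 -0.9995] q [ 0.89  0.49 -0.49  1.74  0.27  1.01  1.3 ] F [1.  0.2 0.4] w 0.0881
[ 0.47569091 -0.33611631  0.13      ] [-0.00073285  0.00236516 -0.01552886]
[ 0.4606668  -0.32675281  0.13      ] [ 0.01696227  0.00226922 -0.01500652]
[ 0.49095464 -0.34562915  0.13      ] [-0.01871018  0.00246263 -0.01605953]
[ 0.47532592 -0.33622364  0.086     ] [-0.0017766   0.00266652  0.02845937]
```

View pics/w4c.png

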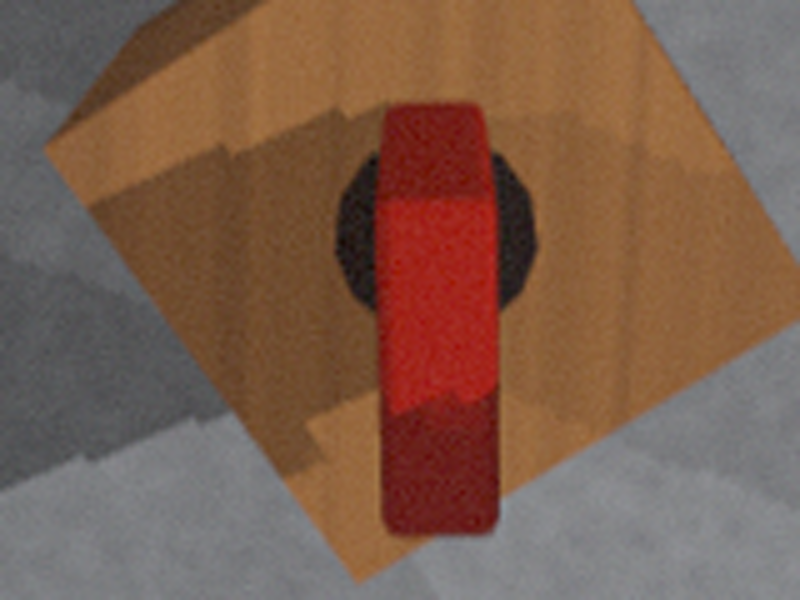

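```bash
python3 -m creep '[[0,-0.0005,0.001,0.007,0],[0,-0.0005,0.001,0.006,0],[0,0,0,0,0],[1,0,0,0,0],[1,0,0,0,0],[1,0,0,0,0],[1,0,0,0,0],[1,0,0,0,0],[1,0,0,0,0],[1,0,0,0,0],[1,0,0,0,0]]' 20
python3 - <<'E'
from bench import manip, eyes
from h import *
o=manip.get_obs();Q=st(o);print(o["torque"])
E
```

```text
t: 6.6
ee_pos: [0.4767, -0.3368, 0.1026]
tool_rot: [0.278, 0.961, -0.003, -0.014]
wrist_force: [0.3, -0.0, -0.4]
gripper_width: 0.0381
t 6.6 tcp [ 0.4767 -0.3368  0.1026] yaw 2.579 z [-0.0286  0.002  -0.9996] q [ 0.88  0.5  -0.48  1.75  0.28  0.99  1.29] F [ 0.3 -0.  -0.4] w 0.0381
[ 0.04697384 -0.1228821  -0.01636191]
```

```bash
python3 -m creep '[[1,0,0,0,0],[1,0,0,0,0],[1,0,0,0,0],[1,0,0,0,0],[1,0,0,0,0],[1,0,0,0,0],[1,0,0,0,0]]' 20
python3 - <<'E'
from bench import manip, eyes
from h import *
o=manip.get_obs();c=eyes.capture("wrist");pickle.dump((o,c),open("w5.pkl","wb"));Q=st(o);print(o["torque"])
cv2.imwrite("pics/w5.png",c["image"][:,:,::-1])
E
```

```text
t: 7.18
ee_pos: [0.4769, -0.3368, 0.1027]
tool_rot: [0.278, 0.961, -0.003, -0.014]
wrist_force: [0.4, -0.3, -0.2]
gripper_width: 0.0112
t 7.18 tcp [ 0.4769 -0.3368  0.1027] yaw 2.579 z [-0.0282  0.002  -0.9996] q [ 0.88  0.5  -0.49  1.75  0.28  0.99  1.29] F [ 0.4 -0.3 -0.2] w 0.0112
[ 0.04677363 -0.2102989  -0.00225649]
```

View pics/w5.png

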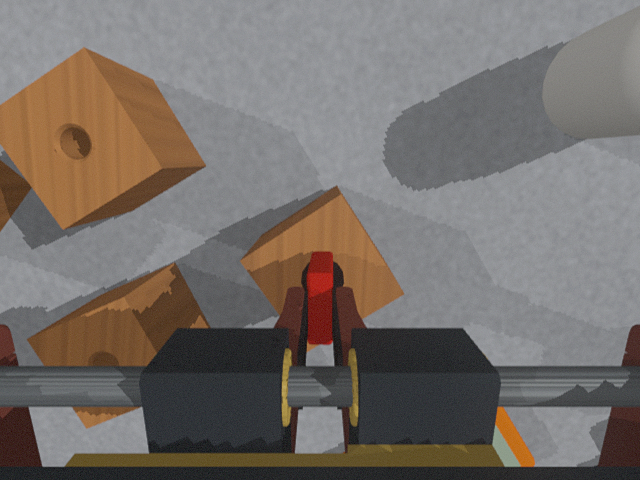

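Key gripped (opening 11 mm). Now I'll lift it straight up out of the stand.

```bash
python3 -m creep '[[1,0.0003,-0.0001,-0.01,0],[1,0.0003,-0.0001,-0.01,0],[1,0.0003,-0.0001,-0.01,0],[1,0.0003,-0.0001,-0.01,0]]'
python3 - <<'E'
from bench import manip, eyes
from h import *
o=manip.get_obs();Q=st(o);print(o["torque"])
E
```

```text
t: 7.57
ee_pos: [0.4752, -0.3358, 0.1439]
tool_rot: [0.277, 0.961, -0.002, -0.016]
wrist_force: [-0.7, -1.1, -0.5]
gripper_width: 0.0109
t 7.57 tcp [ 0.4752 -0.3358  0.1439] yaw 2.579 z [-0.032   0.0047 -0.9995] q [ 0.89  0.46 -0.5   1.71  0.25  1.07  1.32] F [-0.7 -1.1 -0.5] w 0.0109
[-0.03955005 -0.17040407 -0.04346496]
```

```bash
python3 -m creep '[[1,0.0003,-0.0001,-0.01,0],[1,0.0003,-0.0001,-0.012,0],[1,0.0003,-0.0001,-0.012,0],[1,0.0003,-0.0001,-0.012,0],[1,0.0003,-0.0001,-0.015,0],[1,0,0,-0.015,0],[1,0,0,-0.015,0],[1,0,0,-0.015,0],[1,0,0,0,0],[1,0,0,0,0]]'
python3 - <<'E'
from bench import manip, eyes
from h import *
o=manip.get_obs();Q=st(o);print(o["torque"]);d=np.array([.5555,.2075,.25])-o["ee_pos"];print(d,Q.T@d)
for n in ["top","scene"]:
  c=eyes.capture(n);cv2.imwrite(f"pics/{n}1.png",c["image"][:,:,::-1]);pickle.dump((o,c),open(n+"1.pkl","wb"))
E
```

```text
t: 8.4
ee_pos: [0.4785, -0.3359, 0.2685]
tool_rot: [0.277, 0.961, -0.004, -0.011]
wrist_force: [0.7, -0.8, -2.4]
gripper_width: 0.0109
t 8.4 tcp [ 0.4785 -0.3359  0.2685] yaw 2.58 z [-0.0226 -0.0022 -0.9997] q [ 0.91  0.35 -0.52  1.56  0.19  1.3   1.37] F [ 0.7 -0.8 -2.4] w 0.0109
[ 0.03409871 -0.21905159  0.05628517]
[ 0.07704533  0.54339125 -0.01846301] [0.2240271  0.50112099 0.015509  ]
```

View pics/scene1.png

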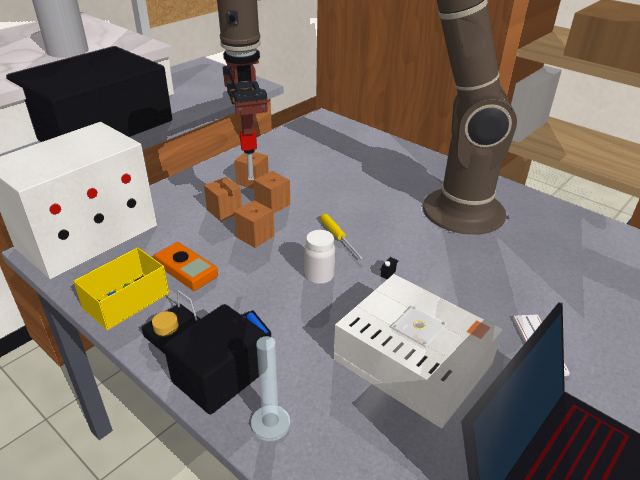

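View pics/top1.png

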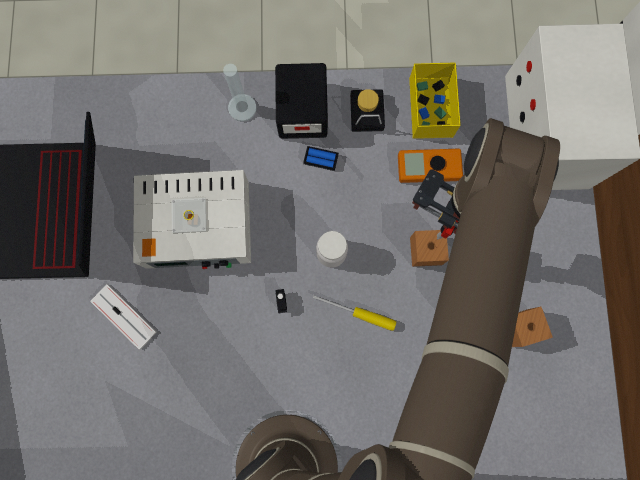

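The scene view shows the key hanging from the gripper at (249,150). The top view shows the freed stand hole at about (431,245).

```bash
python3 -m creep '[[1,0.008,0.018,0,0],[1,0.0165,0.037,0,0],[1,0.0165,0.037,0,0],[1,0.0165,0.037,0,0],[1,0.0165,0.037,0,0],[1,0.0165,0.037,0,0],[1,0.0165,0.037,0,0],[1,0.0165,0.037,0,0],[1,0.0165,0.037,0,0],[1,0.0165,0.037,0,0],[1,0.0165,0.037,0,0],[1,0.0165,0.037,0,0],[1,0.008,0.018,0,0],[1,0,0,0,0],[1,0,0,0,0]]'
python3 - <<'E'
from bench import manip, eyes
from h import *
o,c=pickle.load(open("top1.pkl","rb"))
print(onz(c,(430.7,245.5),.08))
cv2.imwrite("pics/t1c.png",cv2.resize(c["image"][225:270,400:460,::-1],(800,600),interpolation=cv2.INTER_CUBIC))
o=manip.get_obs();Q=st(o);print(o["torque"]);d=np.array([.5555,.2075,.25])-o["ee_pos"];print(d,Q.T@d)
c=eyes.capture("wrist");cv2.imwrite(f"pics/w6.png",c["image"][:,:,::-1]);pickle.dump((o,c),open("w6.pkl","wb"))
E
```

```text
t: 9.75
ee_pos: [0.541, 0.159, 0.2479]
tool_rot: [0.281, 0.959, -0.006, -0.023]
wrist_force: [-0.5, -0.9, -0.5]
gripper_width: 0.0109
[ 0.47832031 -0.33348345  0.08      ]
t 9.75 tcp [0.541  0.159  0.2479] yaw 2.571 z [-0.0475  0.0018 -0.9989] q [ 0.19  0.39 -0.73  1.6   0.24  1.29  0.42] F [-0.5 -0.9 -0.5] w 0.0109
[ 0.00167675 -0.16683234  0.01271637]
[0.01452944 0.04848737 0.0020572 ] [ 0.01403906  0.04860246 -0.00265846]
```

View pics/w6.png

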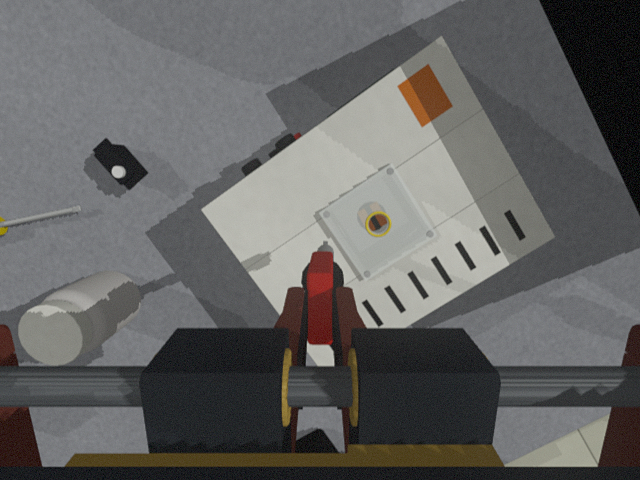

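View pics/t1c.png

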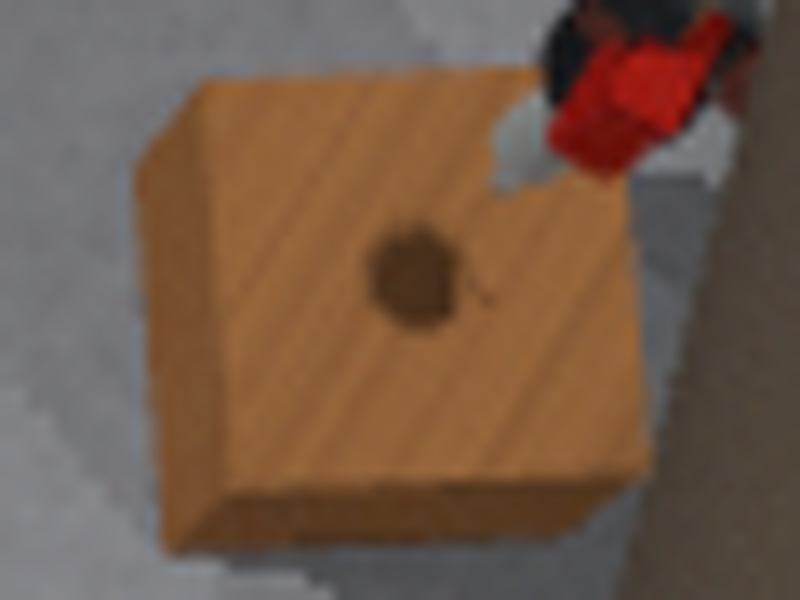

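```bash
python3 - <<'E'
from h import *
o,c=pickle.load(open("w6.pkl","rb"));Q=st(o)
cv2.imwrite("pics/w6c.png",cv2.resize(c["image"][180:280,300:430,::-1],(780,600),interpolation=cv2.INTER_CUBIC))
tip=o["ee_pos"]+Q@np.array([-.0006,.0006,.0977]);print(tip,proj(c,tip,o))
for z in [.105]: print(onz(c,(377,224),z,o))
E
```

```text
t 9.75 tcp [0.541  0.159  0.2479] yaw 2.571 z [-0.0475  0.0018 -0.9989] q [ 0.19  0.39 -0.73  1.6   0.24  1.29  0.42] F [-0.5 -0.9 -0.5] w 0.0109
[0.53715506 0.15936911 0.15031429] [322.74421638 245.82458147]
[0.55374419 0.20468287 0.105     ]
```

View pics/w6c.png

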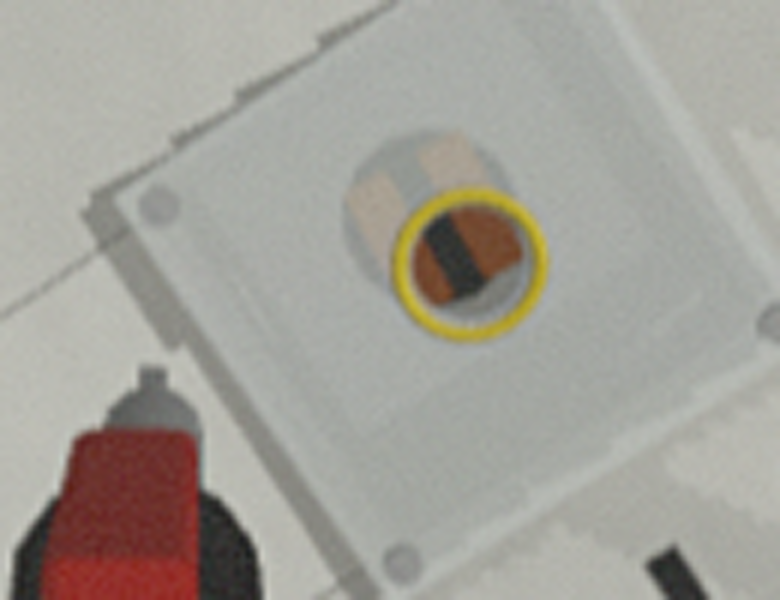

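```bash
python3 - <<'E'
from h import *
o,c=pickle.load(open("w6.pkl","rb"));Q=st(o)
for y in (.0006,.0022):
  for x in (-.0006,-.0006+.0065): print(x,y,proj(c,o["ee_pos"]+Q@np.array([x,y,.0977]),o))
r=onz(c,(378.3,224.2),.105,o);print("ring",r)
for z in (.05,.055,.06,.065,.07,.075):
  k=onz(c,(371.7,215.8),z,o);a=onz(c,(368.3,207.5),z,o);b=onz(c,(378.3,230),z,o);d=b-a
  print(z,k-r,np.arctan2(d[1],d[0]))
a,b=[onz(c,uv,.105,o) for uv in ((302+ (160-12)/6 -1.6+0,180+207/6),(300+770/6,180+322/6))];print(a,b)
a,b,d,e=[onz(c,uv,.1,o) for uv in ((203,210),(443,37),(553,237),(391,331))];print("unit edges",np.arctan2(*(b-a)[1::-1]),np.arctan2(*(d-b)[1::-1]))
E
```

```text
t 9.75 tcp [0.541  0.159  0.2479] yaw 2.571 z [-0.0475  0.0018 -0.9989] q [ 0.19  0.39 -0.73  1.6   0.24  1.29  0.42] F [-0.5 -0.9 -0.5] w 0.0109
-0.0006 0.0006 [322.74421638 245.82458147]
0.0059 0.0006 [322.7645573  237.64804748]
-0.0006 0.0022 [324.80775052 245.82562156]
0.0059 0.0022 [324.84004608 237.64904677]
ring [0.55451026 0.2055574  0.105     ]
0.05 [-0.00026885  0.00034568 -0.055     ] -0.12793855108336993
0.055 [-0.00110845  0.00021612 -0.05      ] -0.1279385510833696
0.06 [-1.94804040e-03  8.65641373e-05 -4.50000000e-02] -0.12793855108337038
0.065 [-2.78763467e-03 -4.29954107e-05 -4.00000000e-02] -0.12793855108337007
0.07 [-0.00362723 -0.00017255 -0.035     ] -0.12793855108336974
0.075 [-0.00446682 -0.00030211 -0.03      ] -0.12793855108336996
[0.52205111 0.17050567 0.105     ] [0.58541778 0.23848429 0.105     ]
unit edges 1.6017040597500005 0.020112307875028986
```

The crop shows the ring at (378,224) and the slot as a dark bar from (368,207) to (378,230). Its world yaw is about -0.13 rad. Next I'll turn and move over the ring.

```bash
python3 -m creep '[[1,0.003,0.010,0,0],[1,0.003,0.010,0,0],[1,0.003,0.010,0,0],[1,0.003,0.009,0,0],[1,0,0,0,-0.08],[1,0,0,0,-0.08],[1,0,0,0,-0.08],[1,0,0,0,-0.08],[1,0,0,0,-0.08],[1,0,0,0,0],[1,0,0,0,0]]'
python3 - <<'E'
from bench import manip, eyes
from h import *
o=manip.get_obs();Q=st(o)
c=eyes.capture("wrist");cv2.imwrite(f"pics/w7.png",c["image"][:,:,::-1]);pickle.dump((o,c),open("w7.pkl","wb"))
tip=o["ee_pos"]+Q@np.array([-.003,.0026,.0977]);print("tip",tip);d=np.array([.5545,.2056,tip[2]])-tip;print(d,Q.T@d)
cv2.imwrite("pics/w7c.png",cv2.resize(c["image"][150:300,230:430,::-1],(800,600),interpolation=cv2.INTER_CUBIC))
E
```

```text
t: 10.72
ee_pos: [0.556, 0.1979, 0.2463]
tool_rot: [0.083, 0.996, -0.002, -0.024]
wrist_force: [-0.6, 0.6, -1.0]
gripper_width: 0.0114
t 10.72 tcp [0.556  0.1979 0.2463] yaw 2.976 z [-4.790e-02  5.000e-04 -9.989e-01] q [ 0.16  0.46 -0.82  1.54  0.31  1.33  0.72] F [-0.6  0.6 -1. ] w 0.0114
tip [0.55472275 0.20005305 0.14852934]
[-0.00022275  0.00554695  0.        ] [1.13548284e-03 5.43403627e-03 1.32290551e-05]
```

View pics/w7c.png

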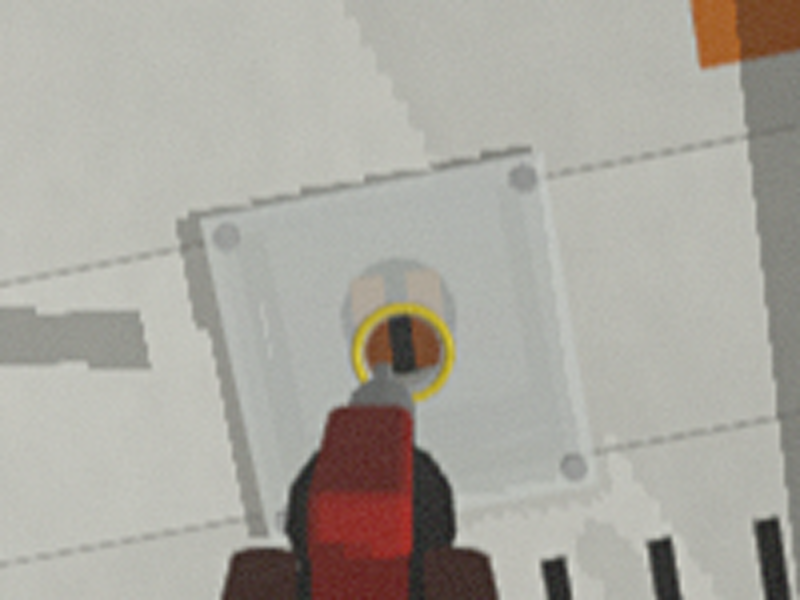

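```bash
python3 - <<'E'
from h import *
o,c=pickle.load(open("w7.pkl","rb"));Q=st(o)
r=onz(c,(330.75,238),.105,o);print("ring",r)
z=.06;a=onz(c,(328.25,216.25),z,o);b=onz(c,(331,242.5),z,o);d=b-a;print("slot",np.arctan2(d[1],d[0]), "tool x+pi",2.976-np.pi)
for x,y in((-.003,.0026),(.0035,.0026)):print(proj(c,o["ee_pos"]+Q@np.array([x,y,.0977]),o))
k=onz(c,(349.7-.0-0,0),z,o)
E
```

```text
t 10.72 tcp [0.556  0.1979 0.2463] yaw 2.976 z [-4.790e-02  5.000e-04 -9.989e-01] q [ 0.16  0.46 -0.82  1.54  0.31  1.33  0.72] F [-0.6  0.6 -1. ] w 0.0114
ring [0.55423179 0.20559558 0.105     ]
slot -0.0565661110174888 tool x+pi -0.16559265358979314
[324.97637894 249.72203932]
[325.00953792 241.58927777]
```

```bash
python3 -m creep '[[1,0.0006,0.0025,0,-0.03],[1,0.0006,0.0025,0,-0.03],[1,0,0,0,0],[1,-0.0005,0.0001,0.01,0],[1,-0.0005,0.0001,0.01,0],[1,-0.0003,0,0.006,0],[1,0,0,0,0],[1,0,0,0,0]]'
python3 - <<'E'
from bench import manip, eyes
from h import *
o=manip.get_obs();Q=st(o)
c=eyes.capture("wrist");cv2.imwrite(f"pics/w8.png",c["image"][:,:,::-1]);pickle.dump((o,c),open("w8.pkl","wb"))
s=eyes.capture("scene");t=eyes.capture("top")
tip=o["ee_pos"]+Q@np.array([-.003,.0026,.0977]);print("tip",tip);d=np.array([.5543,.2056,tip[2]])-tip;print(d,Q.T@d)
a=cv2.resize(c["image"][150:300,230:430,::-1],(400,300),interpolation=cv2.INTER_CUBIC)
b=cv2.resize(s["image"][270:370,350:485,::-1],(400,300),interpolation=cv2.INTER_CUBIC)
e=cv2.resize(t["image"][160:270,130:270,::-1],(400,300),interpolation=cv2.INTER_CUBIC)
cv2.imwrite("pics/w8c.png",np.vstack([np.hstack([a,b]),np.hstack([e,e*0])]))
E
```

```text
t: 11.43
ee_pos: [0.5554, 0.2038, 0.2168]
tool_rot: [0.053, 0.998, -0.001, -0.024]
wrist_force: [-0.5, 1.2, -0.6]
gripper_width: 0.0113
t 11.43 tcp [0.5554 0.2038 0.2168] yaw 3.035 z [-4.840e-02 -3.000e-04 -9.988e-01] q [ 0.15  0.49 -0.82  1.57  0.34  1.28  0.74] F [-0.5  1.2 -0.6] w 0.0113
tip [0.55391185 0.20600282 0.11903831]
[ 0.00038815 -0.00040282  0.        ] [-4.28236119e-04 -3.59430906e-04 -1.86806019e-05]
```

View pics/w8c.png

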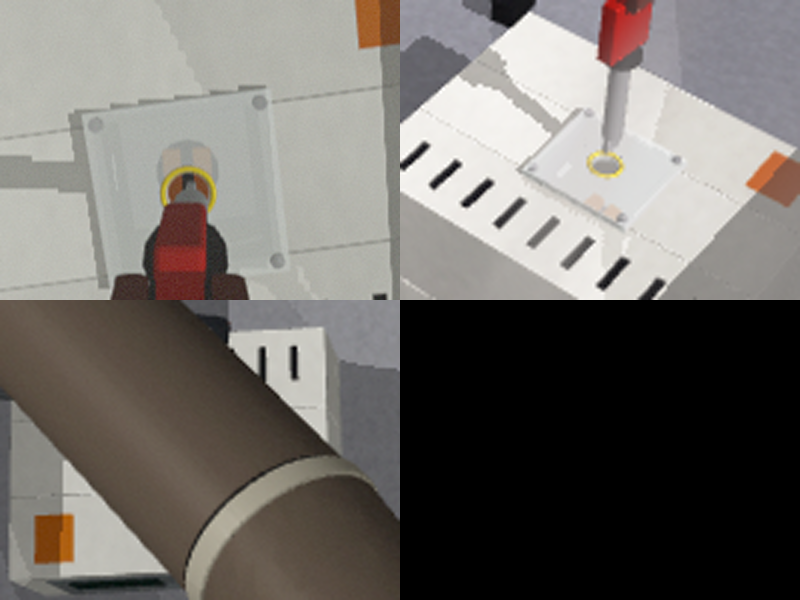

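Scene and wrist views both show the blade's end just over the ring. Descending gently.

```bash
cat > c.py <<'E'
from bench import manip, eyes
from h import *
import sys
o=manip.get_obs();Q=st(o);tip=o["ee_pos"]+Q@np.array([-.003,.0026,.0977]);print("tip",tip.round(4),"M",o["torque"].round(3));d=np.array([.5543,.2056,tip[2]])-tip;print("to ring, tool",(Q.T@d).round(4))
E
python3 -m creep '[[1,-0.0006,-0.0002,0.005,0],[1,-0.0004,-0.0002,0.005,0],[1,-0.0002,0,0.005,0],[1,-0.0002,0,0.005,0],[1,0,0,0,0]]'; python3 c.py
```

```text
t: 12.0
ee_pos: [0.5568, 0.2034, 0.1965]
tool_rot: [0.053, 0.998, -0.001, -0.023]
wrist_force: [0.2, 0.2, -1.5]
gripper_width: 0.0115
t 12.0 tcp [0.5568 0.2034 0.1965] yaw 3.035 z [-4.54e-02  6.00e-04 -9.99e-01] q [ 0.15  0.51 -0.81  1.6   0.36  1.24  0.73] F [ 0.2  0.2 -1.5] w 0.0115
tip [0.5556 0.2058 0.0987] M [ 0.015 -0.19   0.006]
to ring, tool [ 0.0013 -0.0003  0.0001]
```

```bash
python3 -m creep '[[1,0.0010,-0.0002,0.004,0],[1,0,0,0.004,0],[1,-0.0002,0,0.004,0],[1,0,0,0,0]]'; python3 c.py
```

```text
t: 12.33
ee_pos: [0.5551, 0.2032, 0.1829]
tool_rot: [0.053, 0.998, -0.001, -0.023]
wrist_force: [-1.3, 0.5, -2.1]
gripper_width: 0.0111
t 12.33 tcp [0.5551 0.2032 0.1829] yaw 3.035 z [-4.600e-02  5.000e-04 -9.989e-01] q [ 0.15  0.52 -0.81  1.62  0.36  1.21  0.73] F [-1.3  0.5 -2.1] w 0.0111
tip [0.5539 0.2055 0.0851] M [ 0.077 -0.156  0.002]
to ring, tool [-0.0004  0.0001 -0.    ]
```

```bash
python3 -m creep '[[1,-0.0003,0,0.003,0],[1,-0.0002,0,0.003,0],[1,0,0,0,0]]'; python3 c.py;  python3 -m creep '[[1,-0.0001,0,0.002,0],[1,-0.0001,0,0.002,0],[1,0,0,0,0]]'; python3 c.py
```

```text
t: 12.58
ee_pos: [0.5554, 0.2032, 0.1762]
tool_rot: [0.053, 0.998, -0.001, -0.023]
wrist_force: [0.1, -0.1, -1.8]
gripper_width: 0.0109
t 12.58 tcp [0.5554 0.2032 0.1762] yaw 3.035 z [-4.600e-02  5.000e-04 -9.989e-01] q [ 0.14  0.52 -0.81  1.63  0.37  1.2   0.72] F [ 0.1 -0.1 -1.8] w 0.0109
tip [0.5541 0.2056 0.0785] M [ 0.031 -0.166 -0.02 ]
to ring, tool [-0.0002  0.0001 -0.    ]
t: 12.83
ee_pos: [0.5555, 0.2033, 0.1719]
tool_rot: [0.053, 0.998, -0.001, -0.023]
wrist_force: [0.6, -0.1, -0.5]
gripper_width: 0.0106
t 12.83 tcp [0.5555 0.2033 0.1719] yaw 3.035 z [-4.58e-02  7.00e-04 -9.99e-01] q [ 0.14  0.53 -0.8   1.63  0.37  1.19  0.72] F [ 0.6 -0.1 -0.5] w 0.0106
tip [0.5543 0.2056 0.0742] M [ 0.087 -0.143 -0.033]
to ring, tool [ 0. -0.  0.]
```

```bash
for i in 1; do python3 -m creep '[[1,-0.0001,0,0.0015,0],[1,-0.0001,0,0.0015,0],[1,0,0,0,0]]'; python3 c.py; done
```

```text
t: 13.08
ee_pos: [0.5557, 0.2033, 0.1687]
tool_rot: [0.053, 0.998, -0.001, -0.023]
wrist_force: [0.6, 0.3, -1.5]
gripper_width: 0.0113
t 13.08 tcp [0.5557 0.2033 0.1687] yaw 3.035 z [-4.55e-02  8.00e-04 -9.99e-01] q [ 0.14  0.53 -0.8   1.63  0.38  1.19  0.72] F [ 0.6  0.3 -1.5] w 0.0113
tip [0.5545 0.2057 0.071 ] M [ 0.059 -0.17   0.018]
to ring, tool [ 0.0002 -0.0001  0.    ]
```

```bash
python3 -m creep '[[1,-0.0001,0,0.0015,0],[1,-0.0001,0,0.0015,0],[1,0,0,0,0]]'; python3 c.py
```

```text
t: 13.33
ee_pos: [0.5559, 0.2033, 0.1656]
tool_rot: [0.053, 0.998, -0.001, -0.023]
wrist_force: [-0.3, -0.4, -1.0]
gripper_width: 0.0112
t 13.33 tcp [0.5559 0.2033 0.1656] yaw 3.035 z [-4.52e-02  8.00e-04 -9.99e-01] q [ 0.14  0.53 -0.8   1.64  0.38  1.18  0.72] F [-0.3 -0.4 -1. ] w 0.0112
tip [0.5547 0.2057 0.0678] M [ 0.046 -0.237  0.013]
to ring, tool [ 0.0004 -0.0001  0.    ]
```

```bash
python3 -m creep '[[1,-0.0001,0,0.0015,0],[1,-0.0001,0,0.0015,0],[1,0,0,0,0]]'; python3 c.py
```

```text
t: 13.58
ee_pos: [0.556, 0.2034, 0.1622]
tool_rot: [0.053, 0.998, -0.001, -0.023]
wrist_force: [0.2, 0.6, -1.4]
gripper_width: 0.011
t 13.58 tcp [0.556  0.2034 0.1622] yaw 3.035 z [-4.52e-02  9.00e-04 -9.99e-01] q [ 0.14  0.54 -0.8   1.64  0.38  1.17  0.71] F [ 0.2  0.6 -1.4] w 0.011
tip [0.5548 0.2057 0.0645] M [ 0.115 -0.124  0.027]
to ring, tool [ 0.0005 -0.0002  0.    ]
```

```bash
python3 -m creep '[[1,0.0003,-0.0001,0.0015,0],[1,-0.0001,0,0.0015,0],[1,0,0,0,0]]'; python3 c.py
```

```text
t: 13.83
ee_pos: [0.5556, 0.2032, 0.1589]
tool_rot: [0.053, 0.998, -0.001, -0.023]
wrist_force: [0.7, 0.7, -0.8]
gripper_width: 0.0113
t 13.83 tcp [0.5556 0.2032 0.1589] yaw 3.035 z [-4.52e-02  8.00e-04 -9.99e-01] q [ 0.14  0.54 -0.8   1.65  0.38  1.17  0.71] F [ 0.7  0.7 -0.8] w 0.0113
tip [0.5544 0.2056 0.0612] M [ 0.064 -0.195 -0.011]
to ring, tool [0.0001 0.     0.    ]
```

```bash
python3 -m creep '[[1,-0.0001,0,0.0015,0],[1,-0.0001,0,0.0015,0],[1,0,0,0,0]]'; python3 c.py
```

```text
t: 14.08
ee_pos: [0.5556, 0.2032, 0.1556]
tool_rot: [0.053, 0.998, -0.001, -0.023]
wrist_force: [0.1, 0.3, -1.4]
gripper_width: 0.0111
t 14.08 tcp [0.5556 0.2032 0.1556] yaw 3.035 z [-4.52e-02  8.00e-04 -9.99e-01] q [ 0.14  0.54 -0.8   1.65  0.39  1.16  0.71] F [ 0.1  0.3 -1.4] w 0.0111
tip [0.5545 0.2055 0.0578] M [ 0.084 -0.186  0.012]
to ring, tool [0.0002 0.0001 0.    ]
```

```bash
python3 -m creep '[[1,0,0,0.001,0],[1,0,0,0.001,0],[1,0,0,0,0]]'; python3 c.py
```

```text
t: 14.33
ee_pos: [0.5555, 0.2032, 0.1533]
tool_rot: [0.053, 0.998, -0.001, -0.023]
wrist_force: [-0.2, 0.6, -1.6]
gripper_width: 0.011
t 14.33 tcp [0.5555 0.2032 0.1533] yaw 3.035 z [-4.53e-02  8.00e-04 -9.99e-01] q [ 0.14  0.55 -0.79  1.65  0.39  1.16  0.71] F [-0.2  0.6 -1.6] w 0.011
tip [0.5544 0.2055 0.0556] M [-0.001 -0.173  0.028]
to ring, tool [0.0001 0.0001 0.    ]
```

```bash
python3 -m creep '[[1,0,0,0.001,0],[1,0,0,0.001,0],[1,0,0,0,0]]'; python3 c.py
```

```text
t: 14.58
ee_pos: [0.5565, 0.2039, 0.1528]
tool_rot: [0.053, 0.998, -0.0, -0.021]
wrist_force: [-0.1, 0.5, -0.1]
gripper_width: 0.0111
t 14.58 tcp [0.5565 0.2039 0.1528] yaw 3.035 z [-0.0425  0.002  -0.9991] q [ 0.14  0.55 -0.79  1.65  0.39  1.15  0.71] F [-0.1  0.5 -0.1] w 0.0111
tip [0.5557 0.2064 0.055 ] M [-0.016 -0.151  0.016]
to ring, tool [ 0.0013 -0.0009  0.0001]
```

```bash
python3 - <<'E'
from bench import manip, eyes
from h import *
o=manip.get_obs()
c=eyes.capture("wrist");s=eyes.capture("scene");pickle.dump((o,c),open("w9.pkl","wb"));pickle.dump((o,s),open("s9.pkl","wb"))
a=cv2.resize(c["image"][190:290,260:395,::-1],(400,300),interpolation=cv2.INTER_CUBIC)
b=cv2.resize(s["image"][270:370,350:485,::-1],(400,300),interpolation=cv2.INTER_CUBIC)
cv2.imwrite("pics/w9c.png",np.vstack([a,b]))
E
```

```text
(no output)
```

View pics/w9c.png

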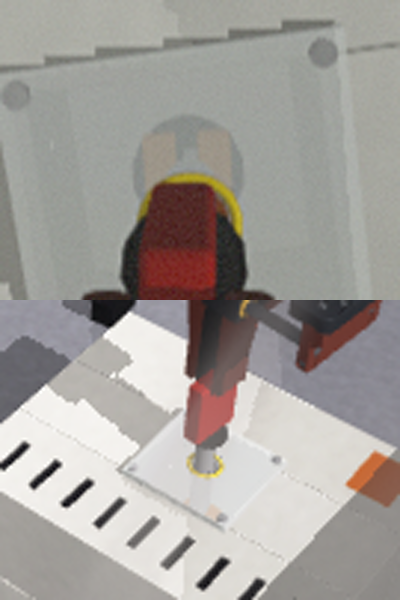

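```bash
python3 -m creep '[[1,0.0008,-0.0008,0.001,0],[1,0,0,0.001,0],[1,0,0,0.001,0],[1,0,0,0,0]]'; python3 c.py
```

```text
t: 15.02
ee_pos: [0.5574, 0.2044, 0.1527]
tool_rot: [0.054, 0.998, 0.001, -0.019]
wrist_force: [-0.1, -0.9, -0.4]
gripper_width: 0.0114
t 15.02 tcp [0.5574 0.2044 0.1527] yaw 3.034 z [-0.0371  0.0038 -0.9993] q [ 0.14  0.54 -0.79  1.65  0.39  1.15  0.7 ] F [-0.1 -0.9 -0.4] w 0.0114
tip [0.557 0.207 0.055] M [-0.056 -0.097 -0.017]
to ring, tool [ 0.0025 -0.0017  0.0001]
```

```bash
python3 -m creep '[[1,0.0012,-0.0008,-0.001,0],[1,0.0012,-0.0008,0,0],[1,0,0,0,0]]'; python3 c.py;  python3 -m creep '[[1,0,0,0,0.03],[1,0,0,0,0.03],[1,0,0,0,0.03],[1,0,0,0,0]]'; python3 c.py
python3 - <<'E'
from bench import manip, eyes
from h import *
o=manip.get_obs()
c=eyes.capture("wrist");pickle.dump((o,c),open("w10.pkl","wb"));o9,c9=pickle.load(open("w9.pkl","rb"))
f=lambda c:cv2.resize(c["image"][190:265,280:380,::-1],(400,300),interpolation=cv2.INTER_CUBIC)
cv2.imwrite("pics/w10c.png",np.hstack([f(c9),f(c)]))
E
```

```text
t: 15.27
ee_pos: [0.554, 0.2025, 0.1531]
tool_rot: [0.054, 0.998, 0.001, -0.019]
wrist_force: [0.7, -0.2, -1.7]
gripper_width: 0.0116
t 15.27 tcp [0.554  0.2025 0.1531] yaw 3.034 z [-0.0386  0.0032 -0.9993] q [ 0.14  0.54 -0.8   1.66  0.39  1.15  0.71] F [ 0.7 -0.2 -1.7] w 0.0116
tip [0.5535 0.205  0.0553] M [ 0.05  -0.149  0.016]
to ring, tool [-0.0008  0.0007 -0.    ]
t: 15.6
ee_pos: [0.5536, 0.2023, 0.1525]
tool_rot: [0.1, 0.995, -0.0, -0.02]
wrist_force: [0.9, 0.6, 0.8]
gripper_width: 0.0108
t 15.6 tcp [0.5536 0.2023 0.1525] yaw 2.94 z [-0.0392  0.0035 -0.9992] q [ 0.13  0.53 -0.78  1.66  0.37  1.14  0.62] F [0.9 0.6 0.8] w 0.0108
tip [0.5533 0.2046 0.0548] M [ 0.101 -0.2    0.051]
to ring, tool [-0.0008  0.0012 -0.    ]
```

View pics/w10c.png

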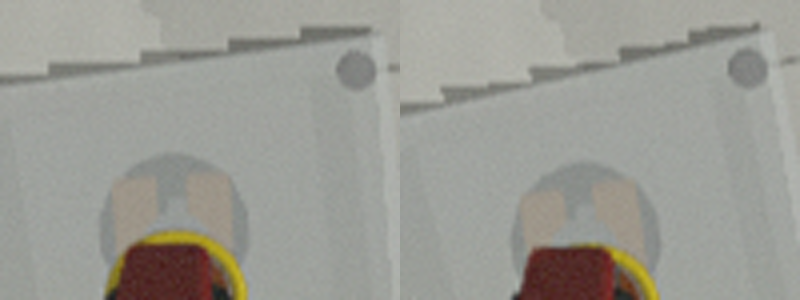

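```bash
cat > rect.py <<'E'
from h import *
def rect(o,c,z=.058,ctr=(.5545,.2056),half=.022,n=390):
    # image: right=+x world, up=+y world
    g=np.linspace(-half,half,n);X,Y=np.meshgrid(ctr[0]+g,ctr[1]-g)
    K,R,C=cam(c,o);P=(np.stack([X,Y,np.full_like(X,z)],-1)-C)@R@K.T
    P=P[...,:2]/P[...,2:]
    return cv2.remap(c["image"][:,:,::-1].copy(),P[...,0].astype(np.float32),P[...,1].astype(np.float32),cv2.INTER_CUBIC)
def save(names,out,**k):
    ims=[]
    for n in names:
        o,c=pickle.load(open(n+".pkl","rb"));i=rect(o,c,**k);ims.append(i)
    while len(ims)<2: ims.append(ims[0]*0)
    cv2.imwrite(out,np.hstack(ims[:2]) if len(ims)<3 else np.vstack([np.hstack(ims[:2]),np.hstack((ims[2:]+[ims[0]*0])[:2])]))
E
python3 -c "
from rect import *
save(['w6','w7','w9','w10'],'pics/r1.png',n=300)"
```

```text
(no output)
```

View pics/r1.png

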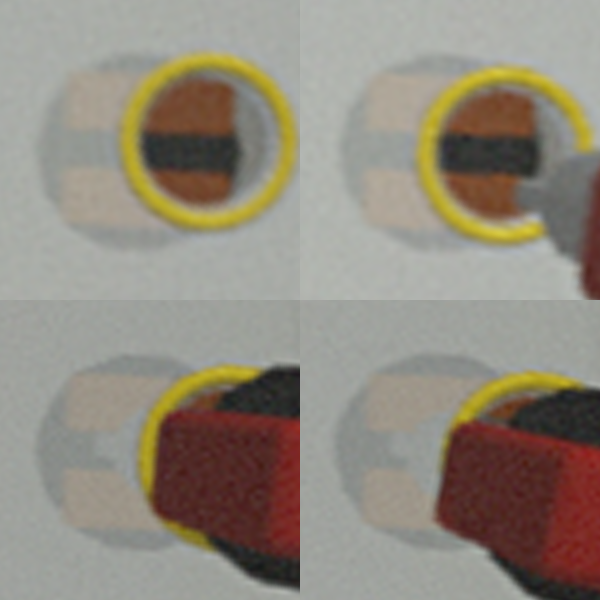

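The rectified view shows the slot at about -0.05 rad yaw. The knob has not turned and the blade stands on the cheeks at -0.1 to -0.2 rad. Next I'll ease up, turn back to -0.05 and feel again.

```bash
python3 -m creep '[[1,0,0,-0.002,-0.05],[1,0,0,0,-0.05],[1,0,0,0,-0.04],[1,0,0,0,0]]'; python3 c.py
```

```text
t: 15.98
ee_pos: [0.5532, 0.2021, 0.1538]
tool_rot: [0.024, 1.0, 0.001, -0.02]
wrist_force: [1.0, -1.1, -0.6]
gripper_width: 0.0114
t 15.98 tcp [0.5532 0.2021 0.1538] yaw 3.093 z [-0.04    0.0031 -0.9992] q [ 0.15  0.54 -0.81  1.66  0.39  1.15  0.76] F [ 1.  -1.1 -0.6] w 0.0114
tip [0.5524 0.2049 0.0561] M [ 0.125 -0.258 -0.023]
to ring, tool [-0.0018  0.0008 -0.0001]
```

```bash
python3 -m creep '[[1,-0.0016,0.0003,0,0],[1,0,0,0.001,0],[1,0,0,0.001,0],[1,0,0,0.001,0],[1,0,0,0,0]]'; python3 c.py
```

```text
t: 16.4
ee_pos: [0.5565, 0.2031, 0.1528]
tool_rot: [0.026, 0.999, 0.002, -0.018]
wrist_force: [-0.4, -0.6, -1.4]
gripper_width: 0.0109
t 16.4 tcp [0.5565 0.2031 0.1528] yaw 3.089 z [-0.0364  0.0045 -0.9993] q [ 0.15  0.55 -0.81  1.66  0.4   1.15  0.76] F [-0.4 -0.6 -1.4] w 0.0109
tip [0.5561 0.206  0.055 ] M [ 0.084 -0.212  0.001]
to ring, tool [ 0.0018 -0.0005  0.0001]
```

```bash
python3 - <<'E'
from bench import manip, eyes
from rect import *
o=manip.get_obs()
c=eyes.capture("wrist");pickle.dump((o,c),open("w11.pkl","wb"))
cv2.imwrite("pics/r2.png",rect(o,c,n=600,half=.018,ctr=(.5505,.2056)))
E
```

```text
(no output)
```

View pics/r2.png

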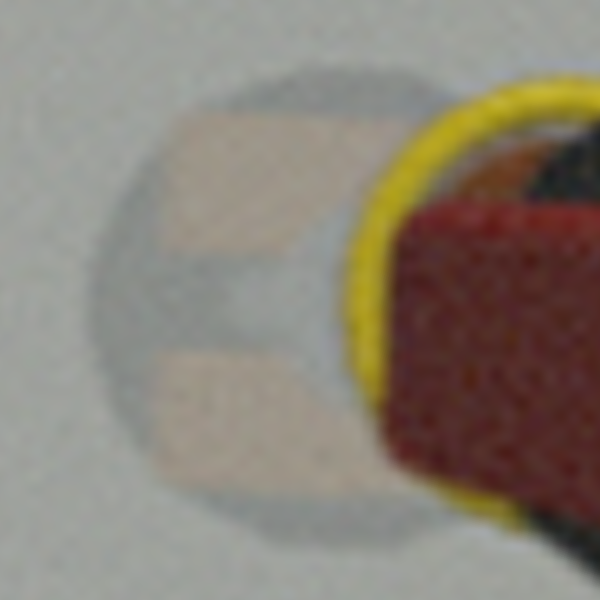

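```bash
python3 -c "
from rect import *
save(['w9','w10'],'pics/r3.png',n=400,half=.014,ctr=(.5465,.2056))"
```

```text
(no output)
```

View pics/r3.png

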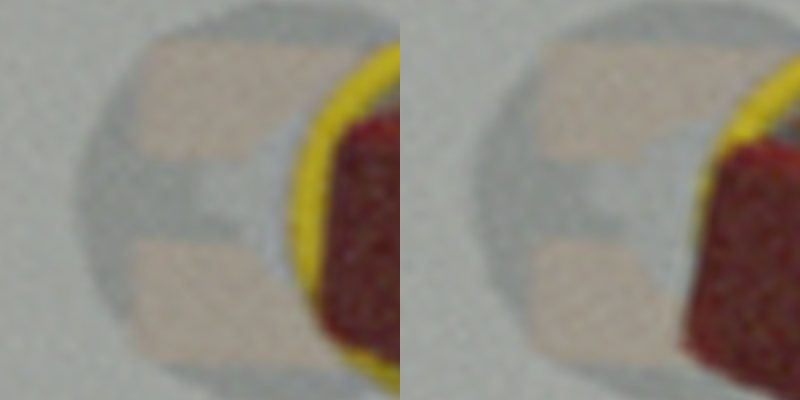

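Measurements suggest the blade is already in the slot. It stops at tip z of about 0.055, which is deeper than the cheek tops can lie (at least 0.059). The crops show it inside the slot, and a 0.05 N m torque came up at the skewed angle. I'll turn clockwise and watch the knob.

```bash
python3 -m creep '[[1,0.0008,0,-0.001,0.04],[1,0,0,0,0.04],[1,0,0,0,0.04],[1,0,0,0,0.04],[1,0,0,0,0.04],[1,0,0,0,0]]'; python3 c.py
python3 - <<'E'
from bench import manip, eyes
from rect import *
o=manip.get_obs()
c=eyes.capture("wrist");pickle.dump((o,c),open("w12.pkl","wb"))
save(['w11','w12'],'pics/r4.png',n=400,half=.014,ctr=(.5465,.2056))
E
```

```text
t: 16.95
ee_pos: [0.5548, 0.2026, 0.1526]
tool_rot: [0.132, 0.991, -0.001, -0.019]
wrist_force: [-0.2, 0.3, 1.7]
gripper_width: 0.011
t 16.95 tcp [0.5548 0.2026 0.1526] yaw 2.877 z [-0.0386  0.0036 -0.9992] q [ 0.12  0.53 -0.76  1.66  0.37  1.14  0.57] F [-0.2  0.3  1.7] w 0.011
tip [0.5546 0.2047 0.0548] M [ 0.086 -0.103  0.057]
to ring, tool [0.0006 0.0008 0.    ]
```

View pics/r4.png

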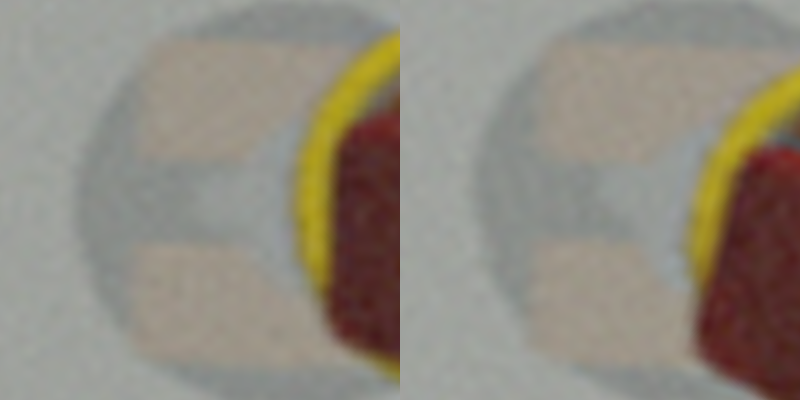

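```bash
python3 -m creep '[[1,0,0,-0.0005,0.04],[1,0,0,0,0.04],[1,0,0,0,0.04],[1,0,0,0,0]]'; python3 c.py
python3 - <<'E'
from bench import manip, eyes
from rect import *
o=manip.get_obs()
c=eyes.capture("wrist");pickle.dump((o,c),open("w13.pkl","wb"))
save(['w11','w13'],'pics/r5.png',n=400,half=.014,ctr=(.5465,.2056))
cv2.imwrite("pics/w13.png",c["image"][150:390,160:480,::-1])
E
```

```text
t: 17.33
ee_pos: [0.5545, 0.2027, 0.1526]
tool_rot: [0.189, 0.982, -0.002, -0.02]
wrist_force: [-0.6, 1.1, 1.4]
gripper_width: 0.0112
t 17.33 tcp [0.5545 0.2027 0.1526] yaw 2.76 z [-0.0394  0.0034 -0.9992] q [ 0.1   0.52 -0.73  1.66  0.35  1.13  0.46] F [-0.6  1.1  1.4] w 0.0112
tip [0.5544 0.2044 0.0548] M [ 0.043 -0.176  0.04 ]
to ring, tool [0.0006 0.0011 0.    ]
```

View pics/r5.png

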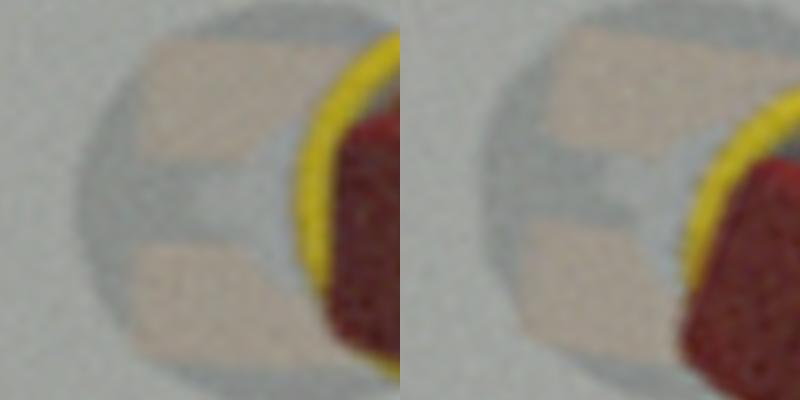

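View pics/w13.png

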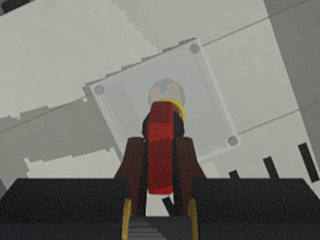

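The knob has started to turn: the slot in the right-hand crop is rotated clockwise. Continuing in small steps while watching the moment.

```bash
python3 -m creep '[[1,0,0.0004,-0.0005,0.03],[1,0,0,0,0.03],[1,0,0,0,0.03],[1,0,0,0,0]]'; python3 c.py
```

```text
t: 17.72
ee_pos: [0.5544, 0.2031, 0.1526]
tool_rot: [0.231, 0.973, -0.003, -0.02]
wrist_force: [-0.2, 0.3, 1.0]
gripper_width: 0.0113
t 17.72 tcp [0.5544 0.2031 0.1526] yaw 2.675 z [-0.0402  0.0032 -0.9992] q [ 0.09  0.52 -0.71  1.66  0.34  1.13  0.39] F [-0.2  0.3  1. ] w 0.0113
tip [0.5543 0.2044 0.0548] M [ 0.137 -0.134  0.05 ]
to ring, tool [0.0005 0.0011 0.    ]
```

```bash
python3 -m creep '[[1,0,0.0003,0,0.03],[1,0,0,0,0.02],[1,0,0,0,0]]'; python3 c.py
```

```text
t: 17.97
ee_pos: [0.5545, 0.2033, 0.1526]
tool_rot: [0.254, 0.967, -0.004, -0.02]
wrist_force: [-0.4, 0.7, 0.5]
gripper_width: 0.011
t 17.97 tcp [0.5545 0.2033 0.1526] yaw 2.627 z [-0.0401  0.0031 -0.9992] q [ 0.08  0.51 -0.7   1.66  0.33  1.13  0.34] F [-0.4  0.7  0.5] w 0.011
tip [0.5544 0.2044 0.0548] M [ 0.035 -0.123  0.01 ]
to ring, tool [0.0007 0.0009 0.    ]
```

```bash
python3 -m creep '[[1,0,0.0003,0,0.03],[1,0,0,0,0.02],[1,0,0,0,0]]'; python3 c.py
```

```text
t: 18.22
ee_pos: [0.5546, 0.2036, 0.1526]
tool_rot: [0.278, 0.96, -0.004, -0.02]
wrist_force: [0.5, 1.2, 1.4]
gripper_width: 0.0114
t 18.22 tcp [0.5546 0.2036 0.1526] yaw 2.578 z [-0.0402  0.0031 -0.9992] q [ 0.07  0.51 -0.69  1.66  0.33  1.13  0.3 ] F [0.5 1.2 1.4] w 0.0114
tip [0.5546 0.2045 0.0548] M [ 0.098 -0.085  0.032]
to ring, tool [0.0008 0.0008 0.    ]
```

```bash
python3 -m creep '[[1,0,0.0003,0,0.03],[1,0,0,0,0.02],[1,0,0,0,0]]'; python3 c.py
python3 - <<'E'
from bench import manip, eyes
from rect import *
o=manip.get_obs()
c=eyes.capture("wrist");pickle.dump((o,c),open("w14.pkl","wb"))
save(['w13','w14'],'pics/r6.png',n=400,half=.016,ctr=(.5485,.2056))
E
```

```text
t: 18.47
ee_pos: [0.5547, 0.2038, 0.1526]
tool_rot: [0.301, 0.953, -0.005, -0.02]
wrist_force: [0.8, -0.4, 1.6]
gripper_width: 0.011
t 18.47 tcp [0.5547 0.2038 0.1526] yaw 2.529 z [-0.0403  0.003  -0.9992] q [ 0.06  0.51 -0.68  1.66  0.32  1.12  0.26] F [ 0.8 -0.4  1.6] w 0.011
tip [0.5547 0.2045 0.0548] M [ 0.072 -0.086  0.02 ]
to ring, tool [0.0009 0.0007 0.    ]
```

View pics/r6.png

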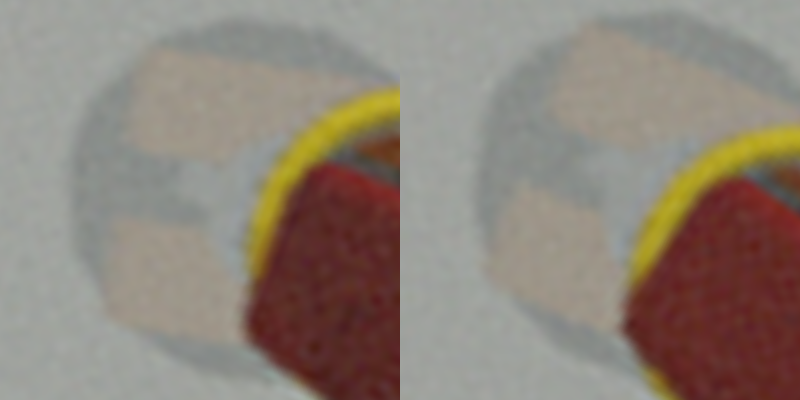

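```bash
python3 -m creep '[[1,0,0.0003,0,0.025],[1,0,0,0,0.015],[1,0,0,0,0]]'; python3 c.py
```

```text
t: 18.77
ee_pos: [0.5548, 0.2041, 0.1526]
tool_rot: [0.321, 0.947, -0.005, -0.02]
wrist_force: [-0.9, 0.7, 1.2]
gripper_width: 0.0111
t 18.77 tcp [0.5548 0.2041 0.1526] yaw 2.488 z [-0.0404  0.0029 -0.9992] q [ 0.06  0.51 -0.67  1.66  0.31  1.12  0.22] F [-0.9  0.7  1.2] w 0.0111
tip [0.5548 0.2046 0.0548] M [ 0.068 -0.11   0.037]
to ring, tool [0.001  0.0005 0.    ]
```

```bash
python3 -m creep '[[1,0,0.0003,0,0.025],[1,0,0,0,0.015],[1,0,0,0,0]]'; python3 c.py
```

```text
t: 19.02
ee_pos: [0.555, 0.2043, 0.1526]
tool_rot: [0.341, 0.94, -0.006, -0.019]
wrist_force: [0.4, -0.3, 1.5]
gripper_width: 0.0113
t 19.02 tcp [0.555  0.2043 0.1526] yaw 2.445 z [-0.0404  0.0028 -0.9992] q [ 0.05  0.5  -0.66  1.66  0.31  1.12  0.18] F [ 0.4 -0.3  1.5] w 0.0113
tip [0.555  0.2046 0.0548] M [ 0.094 -0.119  0.126]
to ring, tool [0.0011 0.0003 0.    ]
```

```bash
python3 -m creep '[[1,0,0,0,0],[1,0,0,0,0]]'; python3 c.py
python3 - <<'E'
from bench import manip, eyes
from rect import *
o=manip.get_obs()
c=eyes.capture("wrist");pickle.dump((o,c),open("w15.pkl","wb"))
save(['w14','w15'],'pics/r7.png',n=400,half=.016,ctr=(.5485,.2056))
E
```

```text
t: 19.18
ee_pos: [0.5549, 0.2043, 0.1526]
tool_rot: [0.341, 0.94, -0.006, -0.019]
wrist_force: [-1.5, 0.6, 0.7]
gripper_width: 0.0114
t 19.18 tcp [0.5549 0.2043 0.1526] yaw 2.445 z [-0.0405  0.0027 -0.9992] q [ 0.05  0.5  -0.66  1.66  0.31  1.12  0.18] F [-1.5  0.6  0.7] w 0.0114
tip [0.5549 0.2047 0.0548] M [ 0.073 -0.075  0.09 ]
to ring, tool [0.0011 0.0003 0.    ]
```

View pics/r7.png

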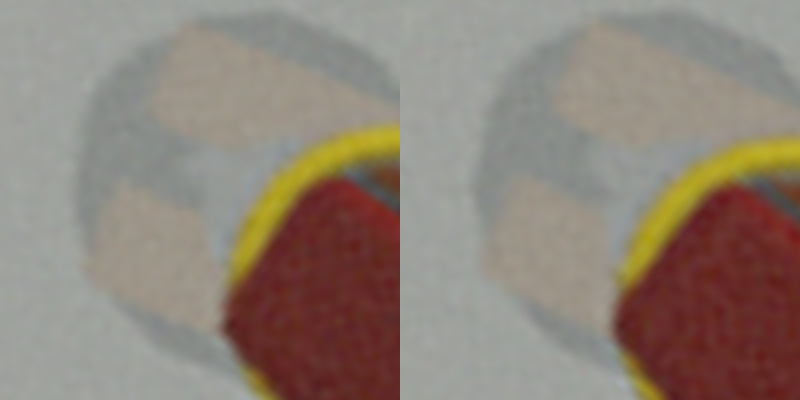

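```bash
python3 -m creep '[[1,0,0,0,0.012],[1,0,0,0,0]]'; python3 c.py; python3 -m creep '[[1,0,0,0,0]]'; python3 c.py
```

```text
t: 19.4
ee_pos: [0.5549, 0.2044, 0.1526]
tool_rot: [0.347, 0.938, -0.006, -0.019]
wrist_force: [-0.1, 0.6, 1.2]
gripper_width: 0.011
t 19.4 tcp [0.5549 0.2044 0.1526] yaw 2.432 z [-0.0405  0.0028 -0.9992] q [ 0.05  0.5  -0.66  1.66  0.31  1.12  0.17] F [-0.1  0.6  1.2] w 0.011
tip [0.5549 0.2047 0.0548] M [ 0.065 -0.071  0.103]
to ring, tool [0.001  0.0003 0.    ]
t: 19.48
ee_pos: [0.5549, 0.2044, 0.1526]
tool_rot: [0.347, 0.938, -0.006, -0.019]
wrist_force: [0.1, -0.1, 0.6]
gripper_width: 0.011
t 19.48 tcp [0.5549 0.2044 0.1526] yaw 2.432 z [-0.0404  0.0028 -0.9992] q [ 0.05  0.5  -0.66  1.66  0.31  1.12  0.17] F [ 0.1 -0.1  0.6] w 0.011
tip [0.5549 0.2046 0.0548] M [ 0.07  -0.077  0.083]
to ring, tool [0.0011 0.0003 0.    ]
```

```bash
python3 -m creep '[[1,0,0,0,0.02],[1,0,0,0,0]]'; python3 c.py; python3 - <<'E'
from bench import manip
import numpy as np
print(manip.get_obs()["torque"])
E
```

```text
t: 19.65
ee_pos: [0.5549, 0.2043, 0.1526]
tool_rot: [0.357, 0.934, -0.006, -0.019]
wrist_force: [-0.2, -0.7, 1.0]
gripper_width: 0.011
t 19.65 tcp [0.5549 0.2043 0.1526] yaw 2.41 z [-0.0404  0.0028 -0.9992] q [ 0.05  0.5  -0.65  1.66  0.3   1.12  0.15] F [-0.2 -0.7  1. ] w 0.011
tip [0.555  0.2045 0.0548] M [ 0.008 -0.103  0.205]
to ring, tool [0.0012 0.0003 0.    ]
[ 0.00823817 -0.10277112  0.20488008]
```

The moment rose to 0.2, so the knob is clearly at its stop. Easing the twist off at once.

```bash
python3 -m creep '[[1,0,0,0,-0.04],[1,0,0,0,-0.03],[1,0,0,0,-0.02],[1,0,0,0,0]]'; python3 c.py
```

```text
t: 19.98
ee_pos: [0.5549, 0.2043, 0.1526]
tool_rot: [0.314, 0.949, -0.005, -0.02]
wrist_force: [0.3, 0.1, 1.5]
gripper_width: 0.0111
t 19.98 tcp [0.5549 0.2043 0.1526] yaw 2.502 z [-0.0405  0.0027 -0.9992] q [ 0.06  0.51 -0.67  1.66  0.32  1.12  0.23] F [0.3 0.1 1.5] w 0.0111
tip [0.5549 0.2049 0.0548] M [ 0.048 -0.084  0.025]
to ring, tool [0.0009 0.0002 0.    ]
```

```bash
python3 -m creep '[[1,0,0,0,-0.04],[1,0,0,-0.002,0],[1,0.0002,-0.0001,-0.004,0],[1,0.0002,-0.0001,-0.005,0],[1,0,0,0,0]]'; python3 c.py
python3 - <<'E'
from bench import manip, eyes
from rect import *
o=manip.get_obs()
c=eyes.capture("wrist");pickle.dump((o,c),open("w16.pkl","wb"))
save(['w15','w16'],'pics/r8.png',n=400,half=.016,ctr=(.5485,.2056))
E
```

```text
t: 20.4
ee_pos: [0.5544, 0.2035, 0.1634]
tool_rot: [0.297, 0.955, -0.005, -0.021]
wrist_force: [0.6, -1.0, 0.2]
gripper_width: 0.0111
t 20.4 tcp [0.5544 0.2035 0.1634] yaw 2.537 z [-0.0426  0.002  -0.9991] q [ 0.07  0.5  -0.69  1.65  0.31  1.15  0.27] F [ 0.6 -1.   0.2] w 0.0111
tip [0.5542 0.2042 0.0657] M [ 0.02  -0.181 -0.017]
to ring, tool [ 0.0007  0.0013 -0.    ]
```

View pics/r8.png

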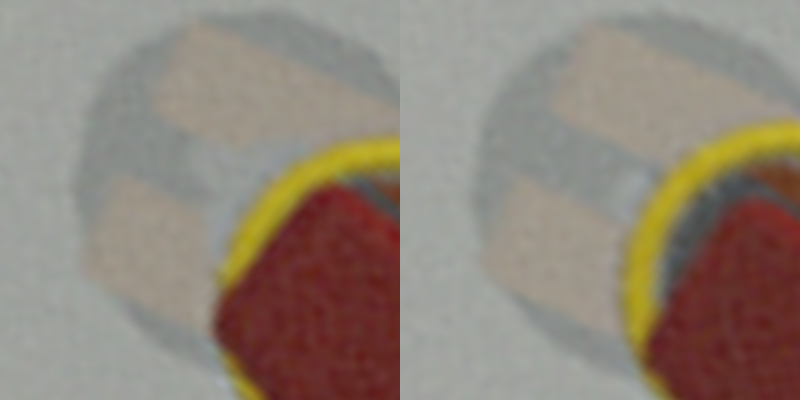

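The knob keeps its turned angle with the key out of the slot. Drawing the key up clear of the guard.

```bash
python3 -m creep '[[1,0.0004,0.0006,-0.006,0],[1,0.0003,-0.0001,-0.008,0],[1,0.0003,-0.0001,-0.008,0],[1,0,0,0,0]]'; python3 c.py
```

```text
t: 20.78
ee_pos: [0.5545, 0.2042, 0.1872]
tool_rot: [0.298, 0.954, -0.006, -0.021]
wrist_force: [0.1, -0.1, -1.7]
gripper_width: 0.0112
t 20.78 tcp [0.5545 0.2042 0.1872] yaw 2.536 z [-0.0433  0.0015 -0.9991] q [ 0.07  0.48 -0.69  1.62  0.3   1.19  0.28] F [ 0.1 -0.1 -1.7] w 0.0112
tip [0.5542 0.2048 0.0894] M [ 0.061 -0.253 -0.016]
to ring, tool [ 0.0004  0.0007 -0.    ]
```

```bash
python3 -m creep '[[1,0.0003,-0.0001,-0.008,0],[1,0.0003,-0.0001,-0.008,0],[1,0.0003,-0.0001,-0.01,0],[1,0.0003,-0.0001,-0.015,0],[1,0.0003,-0.0001,-0.015,0],[1,0,0,-0.01,0],[1,0,0,0,0],[1,0,0,0,0]]'; python3 c.py
python3 - <<'E'
from bench import manip, eyes
from rect import *
o=manip.get_obs()
c=eyes.capture("wrist");pickle.dump((o,c),open("w17.pkl","wb"));s=eyes.capture("scene");pickle.dump((o,s),open("s17.pkl","wb"))
a=cv2.resize(c["image"][150:300,230:430,::-1],(400,300),interpolation=cv2.INTER_CUBIC)
b=cv2.resize(s["image"][210:360,330:530,::-1],(400,300),interpolation=cv2.INTER_CUBIC)
cv2.imwrite("pics/w17c.png",np.hstack([a,b]))
E
```

```text
t: 21.45
ee_pos: [0.556, 0.205, 0.2613]
tool_rot: [0.298, 0.954, -0.005, -0.02]
wrist_force: [-0.2, -0.5, -0.5]
gripper_width: 0.0107
t 21.45 tcp [0.556  0.205  0.2613] yaw 2.536 z [-0.0408  0.0022 -0.9992] q [ 0.08  0.42 -0.71  1.52  0.25  1.34  0.31] F [-0.2 -0.5 -0.5] w 0.0107
tip [0.556  0.2057 0.1636] M [ 0.04  -0.187 -0.014]
to ring, tool [ 0.0014 -0.001   0.0001]
```

View pics/w17c.png

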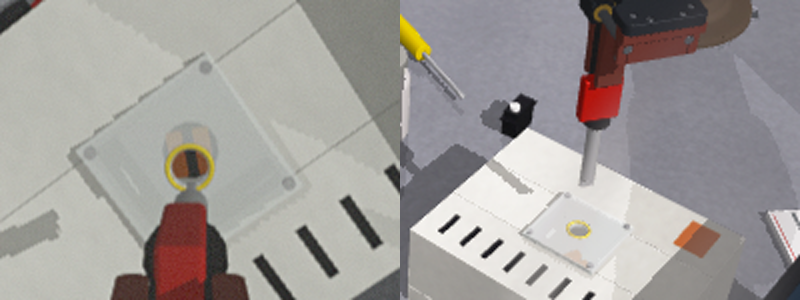

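```bash
python3 -c "
from rect import *
save(['w6','w17'],'pics/r9.png',n=400,half=.018,ctr=(.5525,.2056))
o,c=pickle.load(open('w17.pkl','rb'));Q=st(o);d=np.array([.4769,-.3368,.255])-o['ee_pos'];print(Q.T@d)"
```

```text
t 21.45 tcp [0.556  0.205  0.2613] yaw 2.536 z [-0.0408  0.0022 -0.9992] q [ 0.08  0.42 -0.71  1.52  0.25  1.34  0.31] F [-0.2 -0.5 -0.5] w 0.0107
[-0.24328778 -0.49050284  0.00834854]
```

View pics/r9.png

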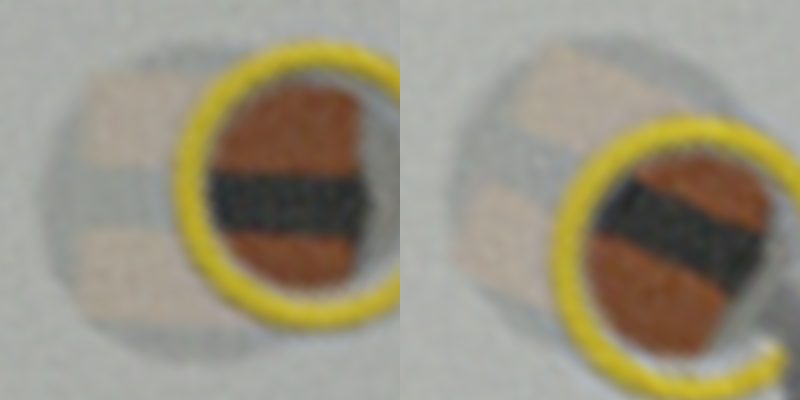

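```bash
python3 -m creep '[[1,-0.009,-0.018,0,0],[1,-0.018,-0.037,0,0],[1,-0.018,-0.037,0,0],[1,-0.018,-0.037,0,0],[1,-0.018,-0.037,0,0],[1,-0.018,-0.037,0,0],[1,-0.018,-0.037,0,0],[1,-0.018,-0.037,0,0],[1,-0.018,-0.037,0,0],[1,-0.018,-0.037,0,0],[1,-0.018,-0.037,0,0],[1,-0.018,-0.037,0,0],[1,-0.009,-0.018,0,0],[1,0,0,0,0],[1,0,0,0,0]]'
python3 - <<'E'
from bench import manip, eyes
from h import *
o=manip.get_obs();Q=st(o);d=np.array([.4769,-.3368,.235])-o['ee_pos'];print(d,Q.T@d)
c=eyes.capture("wrist");pickle.dump((o,c),open("w18.pkl","wb"));cv2.imwrite("pics/w18.png",c["image"][:,:,::-1])
E
```

```text
t: 22.8
ee_pos: [0.4716, -0.2925, 0.2466]
tool_rot: [0.296, 0.955, -0.005, -0.031]
wrist_force: [0.5, 0.7, -0.8]
gripper_width: 0.0113
t 22.8 tcp [ 0.4716 -0.2925  0.2466] yaw 2.54 z [-0.0627  0.0094 -0.998 ] q [ 0.86  0.34 -0.52  1.62  0.19  1.29  1.26] F [ 0.5  0.7 -0.8] w 0.0113
[ 0.00525752 -0.04426596 -0.01163667] [-0.02999962 -0.03323331  0.01086735]
```

View pics/w18.png

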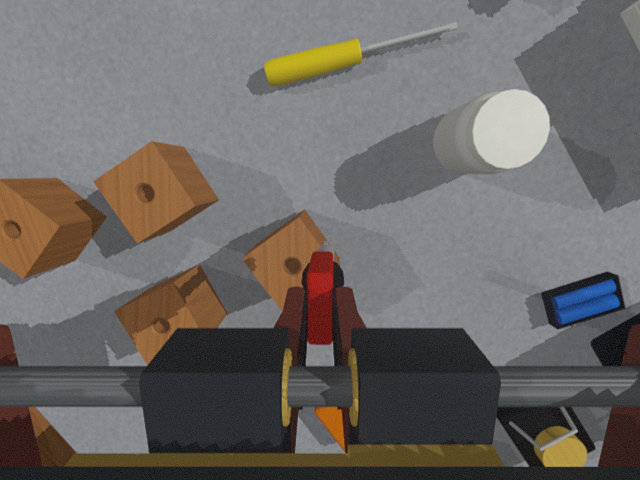

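```bash
python3 - <<'E'
from h import *
o,c=pickle.load(open("w18.pkl","rb"));Q=st(o)
cv2.imwrite("pics/w18c.png",cv2.resize(c["image"][205:305,235:365,::-1],(780,600),interpolation=cv2.INTER_CUBIC))
print("hole",onz(c,(292.5,265.5),.08,o))
for x,y in((-.003,.0026),(.0035,.0026)):print(proj(c,o["ee_pos"]+Q@np.array([x,y,.0977]),o))
E
```

```text
t 22.8 tcp [ 0.4716 -0.2925  0.2466] yaw 2.54 z [-0.0627  0.0094 -0.998 ] q [ 0.86  0.34 -0.52  1.62  0.19  1.29  1.26] F [ 0.5  0.7 -0.8] w 0.0113
hole [ 0.47621526 -0.33556071  0.08      ]
[325.32099238 248.72841905]
[325.35604929 240.58564819]
```

View pics/w18c.png

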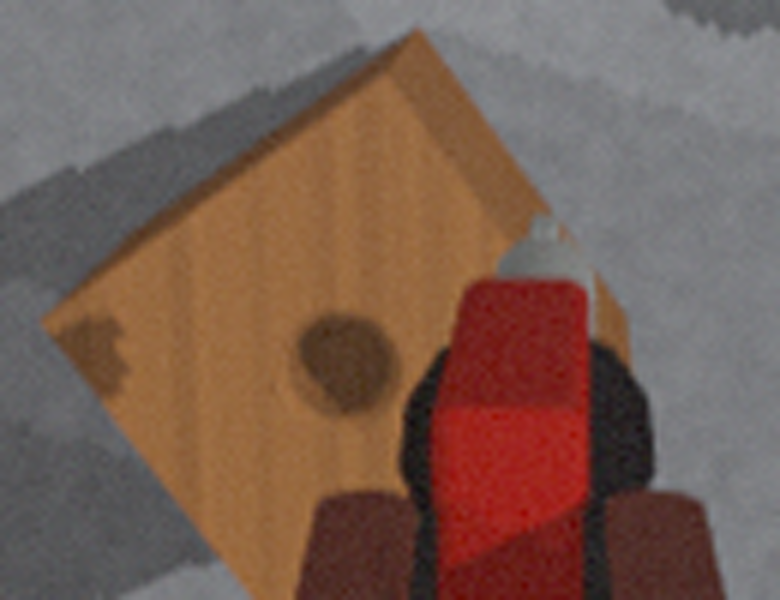

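```bash
cat > c2.py <<'E'
from bench import manip, eyes
from h import *
o=manip.get_obs();Q=st(o);tip=o["ee_pos"]+Q@np.array([-.003,.0026,.0977]);print("tip",tip.round(4),"M",o["torque"].round(3))
d=np.array([.4760,-.3358,tip[2]])-tip;print("to stand, tool",(Q.T@d).round(4),"down",(-Q[2]).round(4))
k=Q@np.array([-.0049,.0026,.1027]);print("key axis",(k/np.linalg.norm(k)).round(3))
E
python3 c2.py
```

```text
t 22.85 tcp [ 0.4715 -0.2924  0.2465] yaw 2.54 z [-0.0632  0.0091 -0.998 ] q [ 0.86  0.34 -0.52  1.62  0.19  1.29  1.26] F [-0.3 -1.1 -0.1] w 0.0111
tip [ 0.4693 -0.2911  0.1488] M [-0.037 -0.246  0.025]
to stand, tool [-0.0308 -0.0331 -0.0008] down [-0.0573  0.0282  0.998 ]
key axis [-0.01   0.003 -1.   ]
```

```bash
python3 -m creep '[[1,-0.006,-0.0065,0,0],[1,-0.006,-0.0065,0,0],[1,-0.006,-0.0065,0,0],[1,-0.006,-0.0065,0,0],[1,-0.003,-0.004,0,0],[1,0,0,0,0],[1,0,0,0,0]]'; python3 c2.py
```

```text
t: 23.43
ee_pos: [0.4804, -0.33, 0.2453]
tool_rot: [0.291, 0.956, -0.004, -0.032]
wrist_force: [0.3, 0.3, -0.8]
gripper_width: 0.0113
t 23.43 tcp [ 0.4804 -0.33    0.2453] yaw 2.55 z [-0.0628  0.0106 -0.998 ] q [ 0.88  0.39 -0.51  1.56  0.21  1.31  1.32] F [ 0.3  0.3 -0.8] w 0.0113
tip [ 0.4782 -0.3285  0.1476] M [ 0.064 -0.256  0.037]
to stand, tool [-0.0023 -0.0073  0.0001] down [-0.0581  0.0262  0.998 ]
key axis [-0.009  0.005 -1.   ]
```

```bash
python3 -m creep '[[1,-0.001,-0.0035,0,0],[1,-0.001,-0.0035,0,0],[1,0,0,0,0],[1,-0.0006,0.0003,0.01,0],[1,-0.0006,0.0003,0.01,0],[1,-0.0006,0.0003,0.01,0],[1,-0.0006,0.0003,0.01,0],[1,0,0,0,0],[1,0,0,0,0]]'; python3 c2.py
python3 - <<'E'
from bench import manip, eyes
from h import *
o=manip.get_obs()
c=eyes.capture("wrist");pickle.dump((o,c),open("w19.pkl","wb"));s=eyes.capture("scene");pickle.dump((o,s),open("s19.pkl","wb"))
a=cv2.resize(c["image"][190:340,220:420,::-1],(400,300),interpolation=cv2.INTER_CUBIC)
b=cv2.resize(s["image"][150:250,190:323,::-1],(400,300),interpolation=cv2.INTER_CUBIC)
cv2.imwrite("pics/w19c.png",np.hstack([a,b]))
E
```

```text
t: 24.18
ee_pos: [0.4775, -0.3357, 0.2]
tool_rot: [0.29, 0.956, -0.004, -0.032]
wrist_force: [-0.1, 1.6, -0.2]
gripper_width: 0.011
t 24.18 tcp [ 0.4775 -0.3357  0.2   ] yaw 2.552 z [-0.0642  0.0119 -0.9979] q [ 0.88  0.43 -0.5   1.61  0.23  1.22  1.31] F [-0.1  1.6 -0.2] w 0.011
tip [ 0.4752 -0.3341  0.1023] M [-0.007 -0.174 -0.015]
to stand, tool [-0.0017 -0.001  -0.0001] down [-0.0599  0.0258  0.9979]
key axis [-0.011  0.006 -1.   ]
```

View pics/w19c.png

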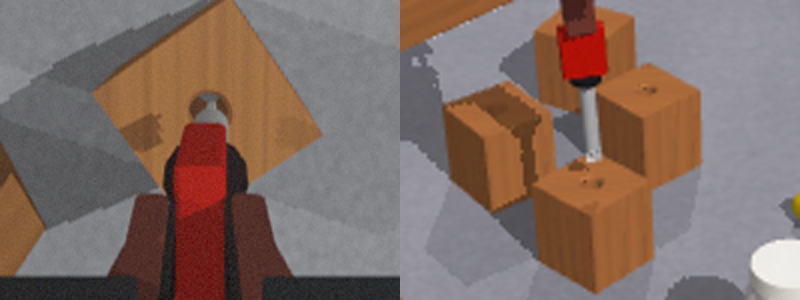

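```bash
python3 -m creep '[[1,-0.0014,-0.001,0,0],[1,0,0,0,0],[1,-0.0004,0.0002,0.006,0],[1,-0.0004,0.0002,0.006,0],[1,0,0,0,0],[1,0,0,0,0]]'; python3 c2.py
```

```text
t: 24.78
ee_pos: [0.4795, -0.3382, 0.1889]
tool_rot: [0.29, 0.956, -0.004, -0.031]
wrist_force: [-0.2, -0.1, -1.3]
gripper_width: 0.0114
t 24.78 tcp [ 0.4795 -0.3382  0.1889] yaw 2.552 z [-0.0611  0.0097 -0.9981] q [ 0.88  0.44 -0.5   1.62  0.24  1.2   1.31] F [-0.2 -0.1 -1.3] w 0.0114
tip [ 0.4775 -0.3367  0.0912] M [-0.03  -0.273 -0.026]
to stand, tool [ 0.0018 -0.0001  0.0001] down [-0.0562  0.0258  0.9981]
key axis [-0.007  0.004 -1.   ]
```

```bash
python3 -m creep '[[1,0.001,0,0,0],[1,0,0,0.003,0],[1,0,0,0,0]]'; python3 c2.py
```

```text
t: 25.03
ee_pos: [0.4783, -0.3375, 0.1856]
tool_rot: [0.29, 0.957, -0.004, -0.031]
wrist_force: [0.4, 0.2, -1.6]
gripper_width: 0.0113
t 25.03 tcp [ 0.4783 -0.3375  0.1856] yaw 2.552 z [-0.0613  0.0099 -0.9981] q [ 0.88  0.44 -0.5   1.63  0.24  1.19  1.3 ] F [ 0.4  0.2 -1.6] w 0.0113
tip [ 0.4763 -0.336   0.0879] M [ 0.011 -0.236  0.022]
to stand, tool [0.0003 0.     0.    ] down [-0.0564  0.0258  0.9981]
key axis [-0.008  0.004 -1.   ]
```

Aligned to within 0.3 mm. Going in, in small steps.

```bash
python3 -m creep '[[1,-0.0001,0.0001,0.004,0],[1,-0.0002,0.0001,0.004,0],[1,-0.0002,0.0001,0.004,0],[1,0,0,0,0]]'; python3 c2.py
```

```text
t: 25.37
ee_pos: [0.4782, -0.3374, 0.1725]
tool_rot: [0.29, 0.957, -0.004, -0.031]
wrist_force: [-1.1, -0.3, -1.3]
gripper_width: 0.0113
t 25.37 tcp [ 0.4782 -0.3374  0.1725] yaw 2.552 z [-0.0609  0.0095 -0.9981] q [ 0.88  0.45 -0.49  1.65  0.24  1.16  1.3 ] F [-1.1 -0.3 -1.3] w 0.0113
tip [ 0.4762 -0.336   0.0748] M [-0.084 -0.161 -0.008]
to stand, tool [0.0002 0.     0.    ] down [-0.056   0.0259  0.9981]
key axis [-0.007  0.004 -1.   ]
```

```bash
python3 -m creep '[[1,-0.0002,0.0001,0.004,0],[1,-0.0002,0.0001,0.004,0],[1,-0.0002,0.0001,0.004,0],[1,0,0,0,0]]'; python3 c2.py
```

```text
t: 25.7
ee_pos: [0.478, -0.3373, 0.1589]
tool_rot: [0.29, 0.956, -0.004, -0.031]
wrist_force: [0.5, -0.2, -1.4]
gripper_width: 0.0109
t 25.7 tcp [ 0.478  -0.3373  0.1589] yaw 2.552 z [-0.0613  0.0099 -0.9981] q [ 0.87  0.46 -0.49  1.66  0.25  1.14  1.29] F [ 0.5 -0.2 -1.4] w 0.0109
tip [ 0.4759 -0.3359  0.0611] M [ 0.022 -0.211  0.008]
to stand, tool [-0.      0.0001 -0.    ] down [-0.0565  0.0258  0.9981]
key axis [-0.008  0.004 -1.   ]
```

In the hole. Continuing down; home is at TCP z of about 0.103.

```bash
python3 -m creep '[[1,-0.0002,0.0001,0.006,0],[1,-0.0003,0.0001,0.006,0],[1,-0.0003,0.0001,0.006,0],[1,-0.0003,0.0001,0.006,0],[1,0,0,0,0]]'; python3 c2.py
```

```text
t: 26.12
ee_pos: [0.4775, -0.3373, 0.132]
tool_rot: [0.29, 0.957, -0.004, -0.031]
wrist_force: [-0.3, 0.2, -1.5]
gripper_width: 0.0114
t 26.12 tcp [ 0.4775 -0.3373  0.132 ] yaw 2.552 z [-0.0615  0.01   -0.9981] q [ 0.87  0.49 -0.48  1.69  0.27  1.09  1.28] F [-0.3  0.2 -1.5] w 0.0114
tip [ 0.4755 -0.3358  0.0343] M [ 0.031 -0.143 -0.011]
to stand, tool [-0.0004  0.0003 -0.    ] down [-0.0567  0.0258  0.9981]
key axis [-0.008  0.005 -1.   ]
```

```bash
python3 -m creep '[[1,-0.0002,0.0001,0.005,0],[1,-0.0003,0.0001,0.005,0],[1,-0.0003,0.0001,0.004,0],[1,0,0,0,0]]'; python3 c2.py
```

```text
t: 26.45
ee_pos: [0.4774, -0.3373, 0.1162]
tool_rot: [0.29, 0.956, -0.004, -0.031]
wrist_force: [0.5, 0.5, -0.4]
gripper_width: 0.0114
t 26.45 tcp [ 0.4774 -0.3373  0.1162] yaw 2.552 z [-0.0618  0.0103 -0.998 ] q [ 0.86  0.51 -0.48  1.71  0.28  1.06  1.27] F [ 0.5  0.5 -0.4] w 0.0114
tip [ 0.4753 -0.3358  0.0184] M [ 0.019 -0.169 -0.02 ]
to stand, tool [-0.0006  0.0004 -0.    ] down [-0.0571  0.0257  0.998 ]
key axis [-0.008  0.005 -1.   ]
```

```bash
python3 -m creep '[[1,-0.0004,0.0003,0.004,0],[1,-0.0003,0.0001,0.003,0],[1,-0.0002,0.0001,0.002,0],[1,0,0,0,0]]'; python3 c2.py
```

```text
t: 26.78
ee_pos: [0.4781, -0.3374, 0.1062]
tool_rot: [0.29, 0.956, -0.004, -0.031]
wrist_force: [-0.0, -0.9, -1.3]
gripper_width: 0.0112
t 26.78 tcp [ 0.4781 -0.3374  0.1062] yaw 2.552 z [-0.0616  0.0103 -0.998 ] q [ 0.86  0.52 -0.47  1.71  0.28  1.04  1.26] F [-0.  -0.9 -1.3] w 0.0112
tip [ 0.476  -0.3359  0.0085] M [-0.015 -0.216 -0.02 ]
to stand, tool [0.     0.0001 0.    ] down [-0.0569  0.0257  0.998 ]
key axis [-0.008  0.005 -1.   ]
```

```bash
python3 -m creep '[[1,0,0,0.001,0],[1,0,0,0.001,0],[1,0,0,0.001,0],[1,0,0,0,0]]'; python3 c2.py
```

```text
t: 27.12
ee_pos: [0.4781, -0.3374, 0.1033]
tool_rot: [0.29, 0.956, -0.004, -0.031]
wrist_force: [-0.8, 0.6, -1.2]
gripper_width: 0.0113
t 27.12 tcp [ 0.4781 -0.3374  0.1033] yaw 2.552 z [-0.0611  0.0099 -0.9981] q [ 0.86  0.52 -0.47  1.72  0.29  1.03  1.26] F [-0.8  0.6 -1.2] w 0.0113
tip [ 0.4761 -0.336   0.0055] M [-0.031 -0.188  0.009]
to stand, tool [0.0002 0.0001 0.    ] down [-0.0563  0.0257  0.9981]
key axis [-0.007  0.004 -1.   ]
```

```bash
python3 -m creep '[[1,0,0,0.001,0],[1,0,0,0,0]]'; python3 c2.py;python3 -m creep '[[1,0,0,0.001,0],[1,0,0,0,0]]'; python3 c2.py
python3 - <<'E'
from bench import manip, eyes
from h import *
o=manip.get_obs()
c=eyes.capture("wrist");s=eyes.capture("scene");pickle.dump((o,c),open("w20.pkl","wb"))
a=cv2.resize(c["image"][190:340,220:420,::-1],(400,300),interpolation=cv2.INTER_CUBIC)
b=cv2.resize(s["image"][160:260,190:323,::-1],(400,300),interpolation=cv2.INTER_CUBIC)
cv2.imwrite("pics/w20c.png",np.hstack([a,b]))
E
```

```text
t: 27.28
ee_pos: [0.4785, -0.3375, 0.1029]
tool_rot: [0.29, 0.957, -0.004, -0.03]
wrist_force: [-0.9, 0.1, -1.0]
gripper_width: 0.0112
t 27.28 tcp [ 0.4785 -0.3375  0.1029] yaw 2.552 z [-0.0603  0.0094 -0.9981] q [ 0.86  0.52 -0.47  1.72  0.29  1.03  1.26] F [-0.9  0.1 -1. ] w 0.0112
tip [ 0.4765 -0.3361  0.0051] M [-0.014 -0.18   0.025]
to stand, tool [ 0.0006 -0.      0.    ] down [-0.0553  0.0257  0.9981]
key axis [-0.007  0.004 -1.   ]
t: 27.45
ee_pos: [0.479, -0.3376, 0.1029]
tool_rot: [0.29, 0.957, -0.004, -0.03]
wrist_force: [-0.3, -0.6, -1.2]
gripper_width: 0.0112
t 27.45 tcp [ 0.479  -0.3376  0.1029] yaw 2.552 z [-0.0591  0.0086 -0.9982] q [ 0.86  0.52 -0.47  1.72  0.29  1.03  1.26] F [-0.3 -0.6 -1.2] w 0.0112
tip [ 0.4772 -0.3363  0.0052] M [-0.008 -0.193 -0.01 ]
to stand, tool [ 0.0012 -0.0002  0.0001] down [-0.0539  0.0257  0.9982]
key axis [-0.005  0.003 -1.   ]
```

View pics/w20c.png

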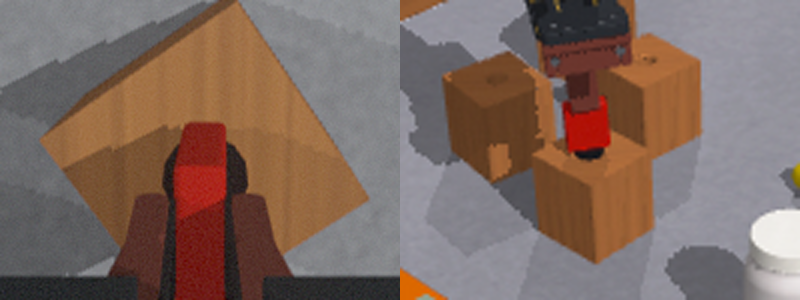

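Seated: it stops at TCP z 0.1029, the same as at pick-up, and the collar is on the block. Releasing.

```bash
python3 -m creep '[[0.9,0,0,0,0],[0.8,0,0,0,0],[0.7,0,0,0,0],[0.5,0,0,0,0],[0.3,0,0,0,0],[0,0,0,0,0],[0,0,0,0,0],[0,0,0,0,0],[0,0,0,0,0],[0,0,0,0,0],[0,0,0,0,0],[0,0,0,0,0]]'; python3 c2.py
```

```text
t: 28.55
ee_pos: [0.4787, -0.3378, 0.1021]
tool_rot: [0.29, 0.956, -0.004, -0.03]
wrist_force: [0.3, 0.8, -0.4]
gripper_width: 0.0812
t 28.55 tcp [ 0.4787 -0.3378  0.1021] yaw 2.552 z [-0.0595  0.0089 -0.9982] q [ 0.86  0.52 -0.47  1.72  0.29  1.03  1.26] F [ 0.3  0.8 -0.4] w 0.0812
tip [ 0.4769 -0.3364  0.0044] M [-0.001 -0.181 -0.01 ]
to stand, tool [0.0011 0.0001 0.0001] down [-0.0544  0.0257  0.9982]
key axis [-0.006  0.003 -1.   ]
```

```bash
python3 -m creep '[[0,0,0,-0.008,0],[0,0,0,-0.01,0],[0,0,0,-0.015,0],[0,0,0,-0.02,0],[0,0,0,-0.02,0],[0,0,0,-0.02,0],[0,0,0,-0.02,0],[0,0,0,-0.02,0],[0,0,0,0,0],[0,0,0,0,0],[0,0,0,0,0]]'
python3 - <<'E'
from bench import manip, eyes
from h import *
o=manip.get_obs();st(o)
c=eyes.capture("wrist");s=eyes.capture("scene");t=eyes.capture("top");pickle.dump((o,c),open("w21.pkl","wb"))
keytop(o,c)
a=cv2.resize(c["image"][150:350,180:447,::-1],(400,300),interpolation=cv2.INTER_CUBIC)
b=cv2.resize(s["image"][160:260,190:323,::-1],(400,300),interpolation=cv2.INTER_CUBIC)
cv2.imwrite("pics/w21c.png",np.vstack([np.hstack([a,b]),np.hstack([cv2.resize(s["image"][:,:,::-1],(400,300)),cv2.resize(t["image"][:,:,::-1],(400,300))])]))
E
```

```text
t: 29.47
ee_pos: [0.4879, -0.3383, 0.25]
tool_rot: [0.29, 0.957, -0.005, -0.027]
wrist_force: [-0.3, 0.4, -0.2]
gripper_width: 0.0879
t 29.47 tcp [ 0.4879 -0.3383  0.25  ] yaw 2.553 z [-0.055   0.0069 -0.9985] q [ 0.88  0.4  -0.5   1.53  0.21  1.32  1.32] F [-0.3  0.4 -0.2] w 0.0879
keytop px ((320.0, 235.0), (40.0, 12.0), 90.0) world [ 0.4782 -0.3372  0.13  ] [(0.0099, np.float64(0.987)), (0.0337, np.float64(-0.583))]
```

View pics/w21c.png

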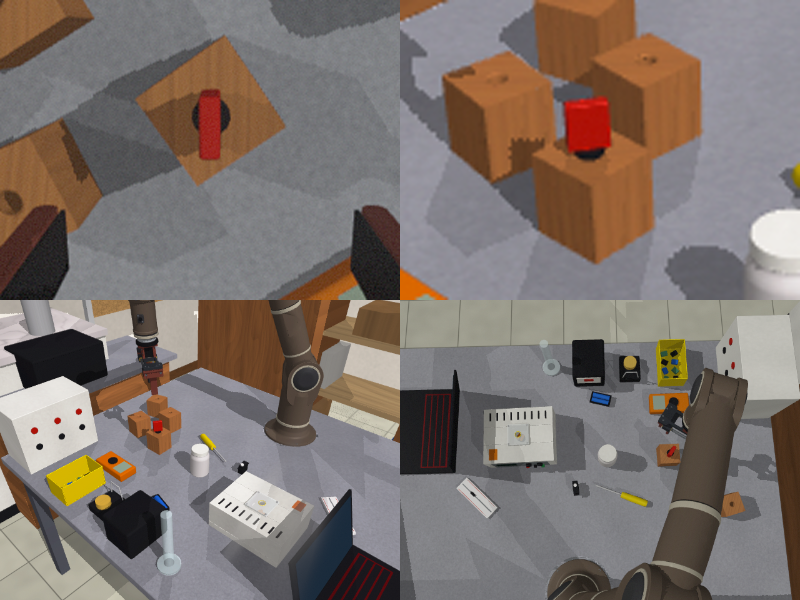

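The key stands home and upright in its stand, released, and the bystanders look unmoved. Handing in.

```bash
python3 -c "
from bench import manip
print(manip.sign_off())"
```

```text
the job is handed in; nothing more can be done
None
```

I took the key from the leftmost block and put its blade through the guard ring into the slot. I turned the knob clockwise about 0.36 rad to its end stop, drew the key out, set it back in the stand, and handed in at about 29.5 s. No verdict was reported.

**Last checks**
- **Knob:** it kept its turned angle after the key was drawn out.
- **Key:** it stopped at TCP z 0.1029 against 0.1027 at pick-up. It looks upright with its collar on the block, and it is released.
- **Position in the stand:** the handle was about 2.5 mm from my wrist-camera estimate of the hole. The top camera put the hole about 3 mm from that estimate, so they differ by a little more than the stated 2 mm calibration.
- **Bystanders:** they looked unmoved in the final scene and top views. I did not measure them, and the arm hid part of the top view.

**Problems**
- **Twist at the stop:** the wrist moment peaked at 0.205 N m on my last confirming step, above the advised 0.15 N m or so. I eased off at once. I could not measure the contact force on the knob, so I don't know whether it passed 40 N.
- **Slot contact:** I first read the blade as standing on the cheeks. From the depth and the picture, it was already in the slot.

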